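# Stand up the fallen bottles and mark off the mirror's place with the spring tape

## Robot

A 7-joint arm with a two-finger parallel gripper is mounted at the origin on the work surface. World frame = base frame: x ahead of the robot, y to its left, z up, the work surface at z = 0. Lengths are in m, angles in rad, forces in N, time in s.
With the tool pointing down it reaches from about 0.4 to 0.85 m from the base axis. Payload 4.5 kg.
Tool frame: the origin (TCP) lies at the very end of the fingers, on their centre line; the grasp point (between the pads) lies 19 mm behind it; x points along the fingers, y is the direction in which the jaws open and shut, and the axes are right-handed (so a half turn about x gives the same grasp; the last joint's range is limited). The gripper opens to 88 mm and grips with 3 to 60 N. Pads are 18 mm wide; open, the fingers measure 123 mm over their backs; the gripper's body (75 mm by 187 mm) begins 45 mm behind the grasp point.
Start: joints at [1.153, 0.689, -0.195, 1.565, 0.157, 0.902, -0.215], TCP at [0.273, -0.562, 0.217] pointing down, gripper open.
Joint ranges: [-3.01, 3.01], [-0.46, 2.08], [-1.47, 1.51], [0.13, 2.56], [-1, 4.14], [0.04, 2.09], [-2.66, 2.66]. Speed limits (rad/s): [2.57, 2.57, 3.14, 3.14, 3.14, 3.14, 3.14].

## Interface

Orientations are given as [roll, pitch, yaw] about the fixed x, y, z axes, in that order (R = Rz(yaw) Ry(pitch) Rx(roll)).
In Python, from workcell import ctrl, camera, models gives the robot as it stands. Calls block until the motion is done:
- ctrl.movep(position, orientation): joint-space move of the TCP to a pose.
- ctrl.movel(position, attitude=None, max_speed=0.15, f_stop=None): straight line of the TCP; attitude=None keeps the orientation; max_speed is the mean speed in m/s. With f_stop (N) it stops when the force on the tool has changed by that much, and returns True; else False.
- ctrl.move_j(angles): joint-space move.
- ctrl.gripper_to(opening, newtons=None): finger opening in m; newtons is the grip in N (None keeps the last); returns when the fingers have stopped.
- ctrl.dwell(seconds).
- ctrl.solve_ik(position, orientation): joint angles nearest the present ones, or None.
- ctrl.observe(): the state.
- camera(name): name is "scene" or "top"; returns a dict with "img" (384x512x3 uint8, blue, green, red), "z_map" (384x512 float32, m along the optical axis (not along the pixel's ray), 0 where there is no reading), "K" (3x3 intrinsics, pixels), "k1" (the pictures are not rectified: a ray, as slopes to the right and down, at radius r is drawn at 1 + k1 r^2 times it, then the intrinsics apply), "origin" and "orientation" of the camera in the world. Camera axes: x right, y down, z forward; pixel columns grow to the right and rows downward; lengths in m; the calibration is good to about 2 mm. A picture is of the moment at which its call begins.
A pose or a line that the arm cannot do raises ctrl.PlanningError and nothing moves.
- ctrl.job_done(): hands the job in, once; it reports no verdict.
Trained networks look in a picture, given as the dict that the camera call returned (one of the last four; its "shot" number tells which), for a name from the list of things; names that differ only in an ending like _2 or _b are one class to them, and where a whole thing is asked for, a point or a joint stands for the part that bears it (a point fixed in the world has none). Each returns a list of dicts, best first, with "conf" (0 to 1); they miss things now and then, are a little off and sometimes report something else, mostly with a low value. They report only what shows in the picture. A call takes as long as a camera call. They do not tell look-alikes from the thing itself.
- models.look_for(label, picture): "position" ([column, row] in pixels, amid what is visible of it).
- models.pinpoint(label, picture): "position" ([column, row] in pixels: a listed point, or the origin of a listed thing).
The state is a dict: "time_s": time; "joint_pos": joint angles; "joint_vel": joint speeds; "joint_torque": joint torques, N m; "tcp_pos": TCP position; "tcp_rot": TCP orientation; "ft_force": force on the tool from outside, world axes, zero at the start; "ft_torque": the same for the moment, N m; "grip_width": finger opening in m.
Only numpy, scipy, OpenCV 4.12 (cv2) and the standard library are available. Lean on these libraries where they do the work, as an engineer would, in place of code of your own. Each camera call takes 0.05 s, during which the arm holds its last target.

## Task

First stand up every square lotion bottle that has fallen over on the dressing-table tray, base down and wholly on the tray's dark strip, without knocking over the hairpin tin or the bangles. Then mark off the mirror's place beside the tray: hook the spring tape measure's end over the inside of the tray's end lip, draw the case back along the table until the black band on the blade is fully out, push down the lock on the case and leave it standing there hooked and locked. Leave the hairbrush and cream jar alone.

Things in the scene. Friction and masses are not known exactly. Their poses are not given: they have to be found in the camera images.
- tray: fixed wooden tray, 160 mm (x) by 620 mm (y -315 to +305); floor 8 mm thick, x away from the robot, y to its left. Origin: on the table under the middle of the dark strip, which is flush with the floor, 110 mm wide (x +-55), 590 mm long (y +-295). Tin and bangles start on it near y = -115 and +115 mm, bottles near -230, 0, +230 mm. The only raised edge is the end lip
- lip (a point): the tray's end lip at its -y end: 6 mm thick, 160 mm long along the tray's x, its top 22 mm above the table, 14 mm above the tray floor. Point: middle of the top edge of its inside face (tray y = -309 mm); axes as the tray's
- bottle1_center (a point): loose square white lotion bottle (may be absent), 120 mm long: a 50 x 50 mm body 88 mm long, a short shoulder, a round grey cap 32 mm across; about 0.22 kg. Point: centre of the bottle, 60 mm from its base. Its x axis runs from base to cap (straight up when it stands), y and z are square to its sides. It starts lying on a side on the tray, cap roughly towards the robot
- bottle2_center (a point): loose square white lotion bottle (may be absent), 120 mm long: a 50 x 50 mm body 88 mm long, a short shoulder, a round grey cap 32 mm across; about 0.22 kg. Point: centre of the bottle, 60 mm from its base. Its x axis runs from base to cap (straight up when it stands), y and z are square to its sides. It starts lying on a side on the tray, cap roughly towards the robot
- bottle3_center (a point): loose square white lotion bottle (may be absent), 120 mm long: a 50 x 50 mm body 88 mm long, a short shoulder, a round grey cap 32 mm across; about 0.22 kg. Point: centre of the bottle, 60 mm from its base. Its x axis runs from base to cap (straight up when it stands), y and z are square to its sides. It starts lying on a side on the tray, cap roughly towards the robot
- tin_center (a point): loose round aluminium hairpin tin with a screw lid, 66 mm across, 45 mm high, standing on the strip as a neighbour; point: its centre. Its z axis is up
- bangles_center (a point): loose stack of green glass bangles held together as one piece, 66 mm across, 45 mm high, standing on the strip as a neighbour; point: its centre. Its z axis is up
- tape_center (a point): loose spring tape measure, grey case 110 mm long (x), 46 wide (y), 64 high, 0.55 kg, standing on the table. Point: centre of the case, 32 mm up. Its x axis points out along the blade; starts pointing roughly to +y. White blade 24 mm wide, 3 thick, underside 28 mm above the table. Friction keeps the case from sliding back when let go with the blade drawn
- hook (a point): steel hook at the blade's end: a plate 4 mm thick, 26 mm wide, hanging from the blade, from 31 down to 13 mm above the table while the case stands on it. Point: its centre, 22 mm up; 87 mm ahead of the case's centre with the blade drawn in (so 30 mm of blade always shows)
- blade (a joint): how far the blade is drawn out of the case, m: 0 to 0.095 (a stop). A spring draws it in with 0.9 N at 0 and 1.5 N at the stop. Black band across the blade: fully out of the case from 0.070
- lock_top (a point): top face of the black lock key, 34 x 26 mm, in the middle of the top of the case; point: the centre of its top, 78 mm above the table while it is up and the case stands on the table
- lock (a joint): how far the lock key is pushed down, m: 0 up (blade free), about 0.008 locked, where its brake meets the blade (stop at 0.010). It stays where it is left; pushing it takes about 4 N, 5 to 10 N is plenty
- brush_center (a point): loose black plastic hairbrush about 220 mm long, lying behind the tape's place; point: near its middle; leave it alone
- creamjar_center (a point): loose white cream jar with a metal lid, 68 mm across, 46 mm high, behind the tray; point: its centre; leave it alone
There are look-alikes about, which are no part of the job. There is more than one size of the part that bears tape_center; the job needs the middle-sized.

How it is judged:
By the outcome, as a careful person would: the job done as asked, in the order asked, and still so for the second after the job is handed in, with the robot touching nothing.
Of bottle1, bottle2, bottle3 only 2 to 3 are there at a start; the rules pass over those that are not, and their reading is None.
At some moment in a run one of bottle1, bottle2, bottle3 may be knocked a few centimetres aside while the robot is not near it.
Once in a run the grip may slacken for a moment while it holds something.
It also fails if it takes over 210 s, if anything falls off the work surface, if the arm or the gripper's body presses on something with over 40 N, if the wrist force passes 120 N, or if a joint passes its speed limit or range.

## Working session

There is one attempt and no reset: what is moved stays moved. The work goes in short steps, each a Python script; the robot and the scene stay as the last script left them, time stands still between calls to the robot, and variables do not carry over. Pictures are saved under pics/ and viewed, and the job is handed in when it is done.

```bash
ls; mkdir -p pics
python3 - <<'E'
from workcell import ctrl,camera,models
import cv2
for n in ("scene","top"):
    p=camera(n); cv2.imwrite(f"pics/{n}0.png",p["img"]); print(n,p["K"],p["k1"],p["origin"],p["orientation"])
    for l in ("tray","bottle1_center","tin_center","bangles_center","tape_center","hook","lock_top","lip","brush_center","creamjar_center"):
        print(l,[( [round(float(v)) for v in d["position"]],round(d["conf"],2)) for d in models.pinpoint(l,p)])
print(ctrl.observe())
E
```

```text
pics
scene [[411.26870923   0.         253.59481131]
 [  0.         411.26870923 183.91082784]
 [  0.           0.           1.        ]] 0.012043958567267575 [ 1.12951964 -0.53412573  1.03141202] [-2.45655167 -0.01502222  0.94367976]
tray [([305, 179], 0.76)]
bottle1_center [([244, 204], 0.58)]
tin_center [([279, 191], 0.96)]
bangles_center [([339, 160], 0.73)]
tape_center [([111, 244], 0.82), ([150, 176], 0.81), ([167, 228], 0.65), ([226, 219], 0.35)]
hook [([126, 226], 0.55), ([197, 221], 0.48), ([118, 163], 0.44)]
lock_top [([111, 236], 0.64), ([163, 221], 0.46)]
lip [([226, 220], 0.94)]
brush_center [([247, 270], 0.98)]
creamjar_center [([323, 228], 0.97)]
top [[457.68333707   0.         255.35678879]
 [  0.         457.68333707 178.82960247]
 [  0.           0.           1.        ]] 0.023862138988007504 [ 0.20009897 -0.03493329  1.58709788] [-2.93492138  0.00573434 -1.62848338]
tray [([206, 177], 0.89)]
bottle1_center [([270, 173], 0.87), ([203, 181], 0.6)]
tin_center [([240, 174], 0.6), ([202, 178], 0.21)]
bangles_center [([174, 171], 0.48)]
tape_center [([342, 190], 0.89), (
[... 319 characters left out ...]
': 1.1, 'joint_pos': array([ 1.1528128 ,  0.68909646, -0.19456093,  1.56528954,  0.15730349,
        0.90251181, -0.2150971 ]), 'joint_vel': array([ 7.78032979e-04,  1.08528411e-03,  1.60143786e-03, -4.82407616e-04,
       -2.32210932e-04, -8.10808931e-05, -1.41166305e-03]), 'joint_torque': array([-1.22029596e-03, -5.27491164e+01, -1.26742601e+00, -1.53744757e+01,
       -5.17352542e-02, -8.48361560e-04,  5.18437218e-05]), 'tcp_pos': array([ 0.27287073, -0.56231739,  0.21674673]), 'tcp_rot': array([ 1.35123146,  1.57071673, -1.33858167]), 'ft_force': array([ 0.34988463, -0.36009997, -0.49388419]), 'ft_torque': array([ 0.02088643, -0.0063606 ,  0.05012869]), 'grip_width': 0.08801497976501951}
```

Run:
```python
import cv2
a=cv2.imread("pics/scene0.png");b=cv2.imread("pics/top0.png")
cv2.imwrite("pics/s1.png",cv2.resize(a[100:310,60:420],None,fx=2.2,fy=2.2,interpolation=cv2.INTER_CUBIC))
cv2.imwrite("pics/t1.png",cv2.resize(b[90:310,110:430],None,fx=2.5,fy=2.5,interpolation=cv2.INTER_CUBIC))
```

```text
(no output)
```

View pics/s1.png

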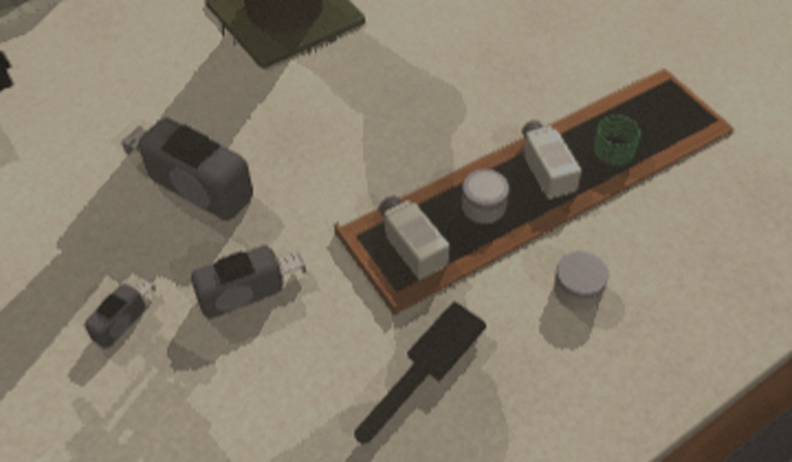

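View pics/t1.png

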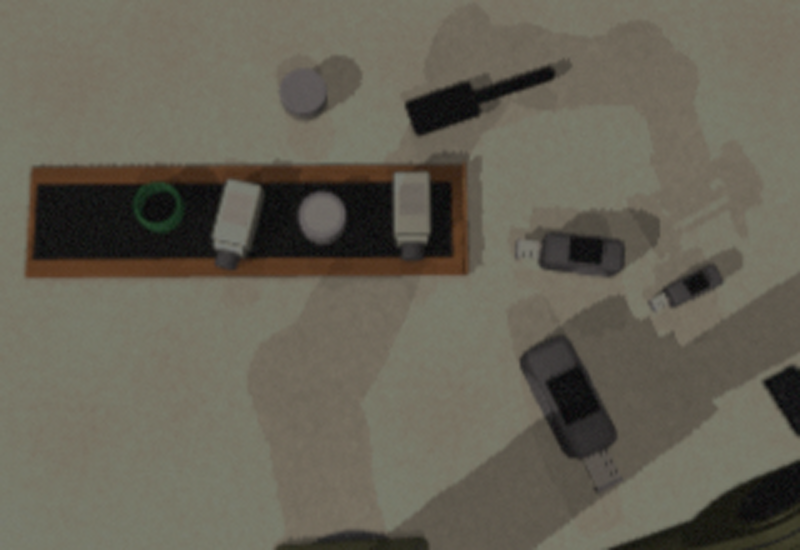

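The top view shows two fallen bottles, at full-picture pixels about (274,173) and (205,177). The tin is at (239,177), the bangles at (173,173), and the middle-sized tape at (341,191) with its blade pointing at the lip. A larger tape at (338,246) and a smaller one at (388,204) are the look-alikes.

```bash
cat > h.py <<'E'
import numpy as np, cv2
from scipy.spatial.transform import Rotation as Ro
from workcell import ctrl,camera,models
def cam(p):
    return Ro.from_euler('xyz',p["orientation"]).as_matrix(), np.array(p["origin"])
def cloud(p):
    h,w=p["z_map"].shape
    u,v=np.meshgrid(np.arange(w),np.arange(h))
    uv=np.stack([u,v],-1).reshape(-1,1,2).astype(np.float64)
    n=cv2.undistortPoints(uv,p["K"],np.array([p["k1"],0,0,0,0.]),).reshape(h,w,2)
    z=p["z_map"]
    P=np.concatenate([n*z[...,None],z[...,None]],-1).astype(float)
    R,o=cam(p); W=P@R.T+o; W[z<=0]=np.nan
    return W
def ray(p,px):
    n=cv2.undistortPoints(np.array([[px]],float),p["K"],np.array([p["k1"],0,0,0,0.])).ravel()
    R,o=cam(p); return o, R@np.array([n[0],n[1],1])
def at_z(p,px,z):
    o,d=ray(p,px); return o+d*(z-o[2])/d[2]
def proj(p,X):
    R,o=cam(p); r=cv2.Rodrigues(R.T)[0]
    return cv2.projectPoints(np.atleast_2d(X).astype(float),r,-R.T@o,p["K"],np.array([p["k1"],0,0,0,0.]))[0].reshape(-1,2)
E
python3 - <<'E'
from h import *
import pickle
P={n:camera(n) for n in("top","scene")}
pickle.dump(P,open("p0.pkl","wb"))
for n,p in P.items():
    W=cloud(p)
    S=p["img"].astype(int)
    m=np.isfinite(W[...,2])&(abs(W[...,2])<.003)
    print(n,m.sum(),np.nanmedian(W[...,2][m]))
    for l in ("tray","lip","tape_center","hook","lock_top","tin_center","bangles_center","bottle1_center","brush_center","creamjar_center"):
        for d in models.pinpoint(l,p):
            if d["conf"]>.3:
                c,r=np.round(d["position"]).astype(int)
                print(l,round(d["conf"],2),W[r,c].round(3))
E
```

```text
top 64827 -0.0002345087238371235
tray 0.65 [0.534 0.117 0.053]
lip 0.64 [ 0.522 -0.186  0.025]
tape_center 0.87 [ 0.446 -0.339  0.064]
tape_center 0.73 [ 0.412 -0.478  0.06 ]
hook 0.7 [ 0.153 -0.341  0.039]
hook 0.53 [ 0.396 -0.431 -0.004]
hook 0.49 [ 0.485 -0.259  0.032]
lock_top 0.44 [ 0.282 -0.295  0.111]
lock_top 0.39 [ 0.468 -0.336  0.075]
lock_top 0.37 [ 0.406 -0.492  0.044]
tin_center 0.75 [0.528 0.015 0.051]
bangles_center 0.61 [0.577 0.241 0.007]
bottle1_center 0.84 [ 0.542 -0.096  0.055]
brush_center 0.6 [ 0.704 -0.225  0.032]
creamjar_center 0.78 [0.71  0.031 0.038]
scene 90430 0.0004176154106568797
tray 0.92 [0.563 0.1   0.031]
lip 0.93 [ 0.534 -0.184  0.025]
tape_center 0.95 [ 0.319 -0.31   0.09 ]
tape_center 0.77 [ 0.428 -0.497  0.048]
tape_center 0.74 [ 0.482 -0.349  0.063]
hook 0.65 [ 0.175 -0.345  0.044]
hook 0.51 [ 0.484 -0.256  0.036]
hook 0.49 [ 0.397 -0.433  0.021]
lock_top 0.78 [ 0.281 -0.309  0.113]
lock_top 0.56 [ 0.416 -0.491  0.052]
lock_top 0.49 [ 0.464 -0.34   0.079]
tin_center 0.95 [ 0.554 -0.007  0.055]
tin_center 0.73 [0.734 0.019 0.046]
bangles_center 0.79 [0.578 0.215 0.052]
bottle1_center 0.75 [ 0.552 -0.132  0.059]
brush_center 0.7 [ 0.713 -0.226  0.034]
creamjar_center 0.6 [0.728 0.012 0.045]
```

Run:
```python
from h import *
import pickle
P=pickle.load(open("p0.pkl","rb"))
for n,p in P.items():
    W=cloud(p); hsv=cv2.cvtColor(p["img"],cv2.COLOR_BGR2HSV).astype(int)
    b,g,r=[p["img"][...,i].astype(int) for i in range(3)]
    brown=(r>b*1.6)&(W[...,0]>.4)&(W[...,0]<.7)&(W[...,2]<.03)
    brown=cv2.morphologyEx(brown.astype(np.uint8),cv2.MORPH_OPEN,np.ones((2,2)))
    v,u=np.nonzero(brown)
    X=np.array([at_z(p,(a,c),.008)[:2] for a,c in zip(u,v)])
    c,s,a=cv2.minAreaRect((X*1000).astype(np.float32)); print(n,"brown",len(X),c,s,a)
    Z=W[...,2]
    for name,mk in {"bottle_or_tin":(Z>.045)&(Z<.075)&(W[...,0]>.45)&(W[...,0]<.65)&(W[...,1]>-.2)&(W[...,1]<.3),
      "tape":(Z>.05)&(Z<.085)&(W[...,0]>.4)&(W[...,0]<.55)&(W[...,1]>-.42)&(W[...,1]<-.2),
      "jar_br":(Z>.012)&(W[...,0]>.64)&(W[...,0]<.9)}.items():
        k,lab,st,_=cv2.connectedComponentsWithStats(mk.astype(np.uint8))
        for i in range(1,k):
            if st[i,4]<60: continue
            X=W[lab==i]; c,s,a=cv2.minAreaRect((X[:,:2]*1000).astype(np.float32))
            print(n,name,st[i,4],np.round(c),np.round(s),round(a),"z",np.percentile(X[:,2],[5,50,95]).round(3), "mean bgr",p["img"][lab==i].mean(0).round())
```

```text
top brown 2710 (540.8152465820312, 115.694091796875) (617.9557495117188, 158.52438354492188) 86.62503814697266
top bottle_or_tin 425 [ 532. -113.] [ 48. 120.] 87 z [0.048 0.056 0.063] mean bgr [ 89.  98. 102.]
top bottle_or_tin 432 [533. 132.] [ 51. 120.] 75 z [0.049 0.056 0.062] mean bgr [ 98. 106. 108.]
top bottle_or_tin 75 [568. 238.] [62. 62.] 25 z [0.047 0.051 0.056] mean bgr [31. 49. 31.]
top bottle_or_tin 275 [537.  13.] [64. 62.] 63 z [0.047 0.052 0.058] mean bgr [ 92.  95. 100.]
top tape 429 [ 465. -339.] [109.  47.] 81 z [0.054 0.063 0.077] mean bgr [43. 44. 46.]
top jar_br 314 [720.  30.] [64. 68.] 87 z [0.024 0.045 0.052] mean bgr [83. 84. 89.]
top jar_br 622 [ 705. -223.] [ 58. 219.] 16 z [0.023 0.03  0.037] mean bgr [22. 23. 24.]
scene brown 2390 (554.688232421875, 119.72459411621094) (616.5855712890625, 162.2394256591797) 86.59638214111328
scene bottle_or_tin 114 [568. 239.] [64. 65.] 62 z [0.046 0.052 0.056] mean bgr [48. 66. 55.]
scene bottle_or_tin 429 [535. 133.] [ 50. 124.] 73 z [0.048 0.058 0.062] mean bgr [125. 136. 141.]
scene bottle_or_tin 297 [540.  12.] [62. 64.] 52 z [0.049 0.054 0.058] mean bgr [122. 129. 138.]
scene bottle_or_tin 528 [ 532. -111.] [ 52. 123.] 85 z [0.047 0.058 0.062] mean bgr [111. 123. 131.]
scene tape 598 [ 468. -340.] [109.  48.] 79 z [0.053 0.064 0.08 ] mean bgr [59. 64. 68.]
scene jar_br 495 [722.  31.] [68. 67.] 9 z [0.017 0.046 0.049] mean bgr [106. 112. 119.]
scene jar_br 1026 [ 707. -224.] [ 55. 221.] 16 z [0.025 0.033 0.036] mean bgr [42. 48. 52.]
```

Run:
```python
from h import *
import pickle
P=pickle.load(open("p0.pkl","rb"))
from scipy.optimize import least_squares
fits=[]
for n,p in P.items():
    W=cloud(p); b,g,r=[p["img"][...,i].astype(int) for i in range(3)]
    brown=((r>b*1.35)&(r-b>8)&(W[...,0]>.42)&(W[...,0]<.68)&(W[...,1]<.5)&(W[...,1]>-.25)&(W[...,2]<.03)&(W[...,2]>-.01)).astype(np.uint8)
    k,lab,st,_=cv2.connectedComponentsWithStats(brown); 
    for i in range(1,k):
        if st[i,4]<30: brown[lab==i]=0
    vis=p["img"].copy(); vis[brown>0]=(255,0,255)
    v,u=np.nonzero(brown)
    X=np.array([at_z(p,(a,c),.008)[:2] for a,c in zip(u,v)])
    c,s,a=cv2.minAreaRect((X*1000).astype(np.float32)); print(n,c,s,a)
    vv,uu=np.mgrid[0:1,0:1]
    fx={"top":(100,80,320,240,2.5),"scene":(200,110,220,140,3.5)}[n]
    cv2.imwrite(f"pics/br_{n}.png",cv2.resize(vis[fx[1]:fx[1]+fx[3],fx[0]:fx[0]+fx[2]],None,fx=fx[4],fy=fx[4],interpolation=cv2.INTER_NEAREST))
```

```text
top (544.6300048828125, 118.88746643066406) (621.3357543945312, 165.64926147460938) 87.33065032958984
scene (548.618896484375, 119.71847534179688) (623.7731323242188, 171.9417724609375) 86.1270523071289
```

View pics/br_top.png

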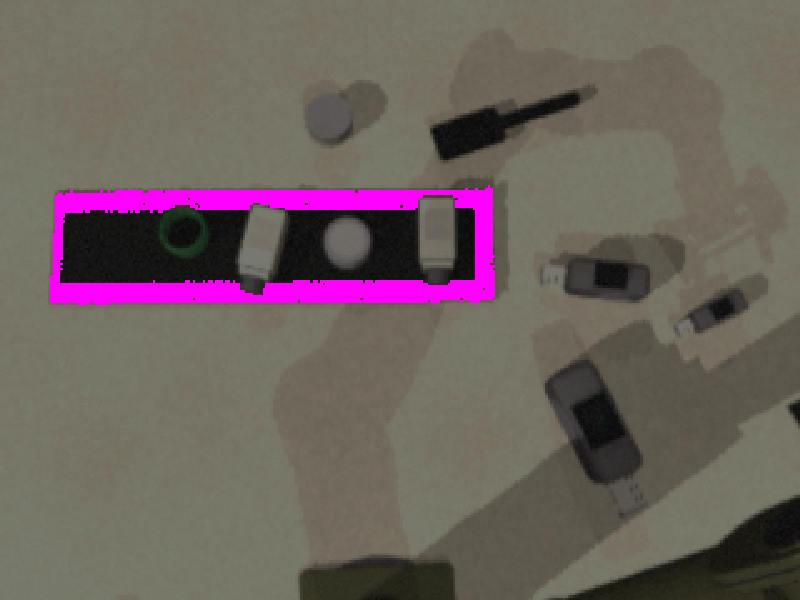

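View pics/br_scene.png

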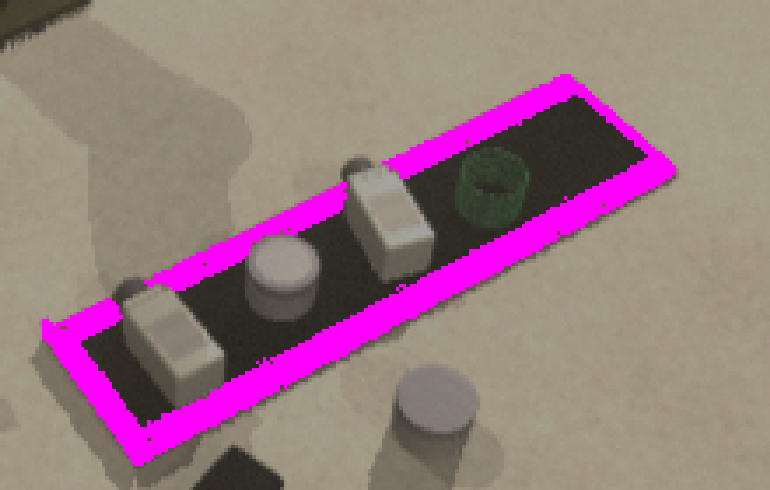

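```bash
cat > fit.py <<'E'
from h import *
from scipy.optimize import minimize
S=8
def rast(pts):
    m=np.zeros((384*2,512*2),np.uint8)
    h=cv2.convexHull((pts*2*16+8).round().astype(np.int32))
    cv2.fillConvexPoly(m,h,1,shift=4); return m
def tr(th,L):
    c,s=np.cos(th[2]),np.sin(th[2]); R=np.array([[c,-s],[s,c]])
    L=np.array(L,float); o=L.copy(); o[:,:2]=L[:,:2]@R.T+th[:2]; return o
x=.08;TR=[(sx*x,y,z) for sx in(-1,1) for y in(-.315,.305) for z in(0,.008)]+[(sx*x,y,.022) for sx in(-1,1) for y in(-.315,-.309)]
def traymask(p):
    W=cloud(p); b,g,r=[p["img"][...,i].astype(int) for i in range(3)]
    brown=((r>b*1.35)&(r-b>8)&(W[...,0]>.42)&(W[...,0]<.68)&(W[...,1]<.5)&(W[...,1]>-.25)&(W[...,2]<.03)&(W[...,2]>-.01)).astype(np.uint8)
    k,lab,st,_=cv2.connectedComponentsWithStats(brown)
    for i in range(1,k):
        if st[i,4]<30: brown[lab==i]=0
    return cv2.convexHull(np.argwhere(brown)[:,::-1].astype(np.int32)).reshape(-1,2).astype(float)
def fit(views,th0,L):
    # views: list of (picture, target mask at 2x)
    f=lambda th: sum(np.count_nonzero(rast(proj(p,tr(th,L)))!=m) for p,m in views)
    best=None
    for k in range(3):
        sim=[th0]+[np.array(th0)+d for d in np.diag([.008,.008,.04])]
        r=minimize(f,th0,method="Nelder-Mead",options=dict(initial_simplex=sim,xatol=1e-4,fatol=.5)); th0=r.x
    return r.x,r.fun
E
python3 - <<'E'
from fit import *
import pickle
P=pickle.load(open("p0.pkl","rb"))
V={}
for n,p in P.items():
    h=traymask(p)
    m=np.zeros((768,1024),np.uint8); cv2.fillConvexPoly(m,((h+.25)*2).round().astype(np.int32),1)
    V[n]=(p,m)
for k in (["top"],["scene"],["top","scene"]):
    th,e=fit([V[n] for n in k],[.545,.12,-.05],TR); print(k,th.round(4),np.degrees(th[2]),e)
E
```

```text
['top'] [ 0.5464  0.1256 -0.0509] -2.9138331646237408 234.0
['scene'] [ 0.5462  0.1259 -0.0516] -2.9535995853868373 141.0
['top', 'scene'] [ 0.5463  0.1259 -0.0512] -2.9337340839883095 405.0
```

```bash
cat >> h.py <<'E'
TRAY=(.5463,.1259,-.0512)
def t2w(x,y,z=0):
    c,s=np.cos(TRAY[2]),np.sin(TRAY[2]); return np.array([TRAY[0]+c*x-s*y,TRAY[1]+s*x+c*y,z])
def w2t(X):
    c,s=np.cos(TRAY[2]),np.sin(TRAY[2]); d=np.array(X[:2])-TRAY[:2]; return np.array([c*d[0]+s*d[1],-s*d[0]+c*d[1]])
def unit(v): v=np.array(v,float); return v/np.linalg.norm(v)
def Rm(d,y):
    d=unit(d); y=np.array(y,float); y=unit(y-d*(d@y)); return np.stack([d,y,np.cross(d,y)],1)
def eul(R): return Ro.from_matrix(R).as_euler('xyz')
def tcp(grasp,R): return np.array(grasp)+.019*R[:,0]
def plan_bottle(c,capdir,a,tgt,azi,s=.018,gz=.035,flip=1,zrest=.008):
    """c xy centre, capdir angle, a tilt; returns grasp R,tcp, place R,tcp"""
    cd=np.array([np.cos(capdir),np.sin(capdir),0]); up=np.array([0,0,1.])
    d=-cd*np.sin(a)-up*np.cos(a); y=flip*np.cross(up,cd)
    R=Rm(d,y); g=np.array([c[0],c[1],0])+cd*s; g[2]=gz; t=tcp(g,R)
    B=np.stack([cd,up,np.cross(cd,up)],1); bc=np.array([c[0],c[1],zrest+.025])
    # upright: x up; local up(y) axis faces opposite tool azimuth
    h=np.array([np.cos(azi),np.sin(azi),0])
    B2=np.stack([up,-h,np.cross(up,-h)],1); bc2=np.array([tgt[0],tgt[1],zrest+.060])
    D=B2@B.T
    return R,t,D@R,bc2+D@(t-bc)
E
python3 - <<'E'
from h import *
for nm,c,cd in (("A",(.532,-.112),np.radians(176)),("B",(.534,.1325),np.radians(164))):
  ty=w2t(c)[1]; print(nm,w2t(c))
  for a in (25,35,45):
   for azi in (-.05,-.4,.4):
    for fl in (1,-1):
      R,t,R2,t2=plan_bottle(c,cd,np.radians(a),t2w(0,ty),azi,flip=fl)
      q=[ctrl.solve_ik(x,eul(r)) is not None for x,r in ((t,R),(t+[0,0,.12],R),(t2,R2),(t2+[0,0,.12],R2))]
      print(a,azi,fl,q)
E
```

```text
A [-0.0021061  -0.23832009]
25 -0.05 1 [True, True, False, False]
25 -0.05 -1 [True, True, False, False]
25 -0.4 1 [True, True, False, False]
25 -0.4 -1 [True, True, False, False]
25 0.4 1 [True, True, True, True]
25 0.4 -1 [True, True, True, True]
35 -0.05 1 [True, True, False, False]
35 -0.05 -1 [True, True, False, False]
35 -0.4 1 [True, True, False, False]
35 -0.4 -1 [True, True, False, False]
35 0.4 1 [True, True, True, True]
35 0.4 -1 [True, True, True, True]
45 -0.05 1 [False, False, False, False]
45 -0.05 -1 [False, False, False, False]
45 -0.4 1 [False, False, False, False]
45 -0.4 -1 [False, False, False, False]
45 0.4 1 [False, False, True, True]
45 0.4 -1 [False, False, True, True]
B [-0.01262165  0.00596187]
25 -0.05 1 [True, True, False, False]
25 -0.05 -1 [True, True, False, False]
25 -0.4 1 [True, True, True, True]
25 -0.4 -1 [True, True, True, True]
25 0.4 1 [True, True, False, False]
25 0.4 -1 [True, True, False, False]
35 -0.05 1 [True, True, False, False]
35 -0.05 -1 [True, True, False, False]
35 -0.4 1 [True, True, True, True]
35 -0.4 -1 [True, True, True, True]
35 0.4 1 [True, True, False, False]
35 0.4 -1 [True, True, False, False]
45 -0.05 1 [True, True, True, True]
45 -0.05 -1 [True, True, True, True]
45 -0.4 1 [True, True, True, True]
45 -0.4 -1 [True, True, True, True]
45 0.4 1 [True, True, True, True]
45 0.4 -1 [True, True, True, True]
```

```bash
cat >> h.py <<'E'
def up(dz,sp=.15):
    p=np.array(ctrl.observe()["tcp_pos"]); return ctrl.movel(p+[0,0,dz],max_speed=sp)
def stand(c,cd,a,tgt,azi,flip,opening=.075,**k):
    R,t,R2,t2=plan_bottle(c,cd,a,tgt,azi,flip=flip,**k)
    H=np.array([0,0,.14])
    ctrl.gripper_to(opening); ctrl.movep(t+H,eul(R)); 
    hit=ctrl.movel(t,eul(R),max_speed=.08,f_stop=8); print("down hit",hit,ctrl.observe()["tcp_pos"]-t)
    if hit: up(.01)
    w=ctrl.gripper_to(.03,30); print("width",ctrl.observe()["grip_width"])
    up(.15,.12); o=ctrl.observe(); print("lifted w",o["grip_width"],o["ft_force"].round(2))
    return R2,t2
E
python3 - <<'E'
from h import *
c=(.532,-.112);cd=np.radians(176);a=np.radians(35)
try:
    R2,t2=stand(c,cd,a,t2w(0,-.235),.4,1)
    ctrl.movep(t2+[0,0,.10],eul(R2))
except ctrl.PlanningError as e: print("PE",e)
o=ctrl.observe(); print(o["tcp_pos"],o["grip_width"],o["time_s"])
for n in("scene","top"):
    cv2.imwrite(f"pics/a1{n}.png",camera(n)["img"])
a=cv2.imread("pics/a1scene.png");b=cv2.imread("pics/a1top.png")
cv2.imwrite("pics/a1.png",np.vstack([cv2.resize(a[60:300,60:420],(720,300+0),interpolation=cv2.INTER_CUBIC) if 0 else cv2.resize(a[80:280,100:400],(600,400)),cv2.resize(b[100:200,150:420],(600,200))]))
E
```

```text
down hit False [ 1.88349267e-04 -3.27586068e-05  4.58523732e-04]
width 0.049531374070697284
lifted w 0.04958341029168499 [-0.22 -0.26 -1.87]
[ 0.54678781 -0.10347903  0.17491008] 0.0495151461688321 10.4667
```

View pics/a1.png

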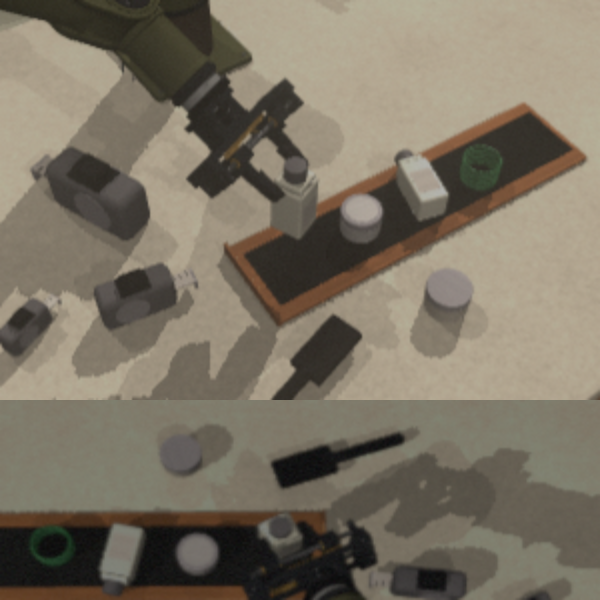

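The picture shows the first bottle held upright with its cap up, over the near end of the strip. I'll lower it now.

Run:
```python
from h import *
c=(.532,-.112);cd=np.radians(176);a=np.radians(35)
R,t,R2,t2=plan_bottle(c,cd,a,t2w(0,-.235),.4,flip=1)
try:
    ctrl.movel(t2+[0,0,.02],eul(R2),max_speed=.1)
    h=ctrl.movel(t2-[0,0,.006],eul(R2),max_speed=.03,f_stop=4)
    print(h,ctrl.observe()["tcp_pos"]-t2)
    ctrl.gripper_to(.085); ctrl.dwell(.3)
    o=ctrl.observe()["tcp_pos"]
    ctrl.movel(o-.10*R2[:,0]+[0,0,.0],max_speed=.1)
    up(.05)
except ctrl.PlanningError as e: print("PE",e)
print(ctrl.observe()["tcp_pos"],ctrl.observe()["time_s"])
import pickle
P={n:camera(n) for n in("top","scene")}; pickle.dump(P,open("p1.pkl","wb"))
a,b=P["scene"]["img"],P["top"]["img"]
cv2.imwrite("pics/a2.png",np.vstack([cv2.resize(a[80:280,100:400],(600,400)),cv2.resize(b[100:200,100:400],(600,200))]))
```

```text
True [ 0.00015707 -0.00020974  0.00156174]
PE the arm cannot follow that straight line within its joint ranges
[ 0.54631969 -0.10403222  0.07567837] 13.1167
```

View pics/a2.png

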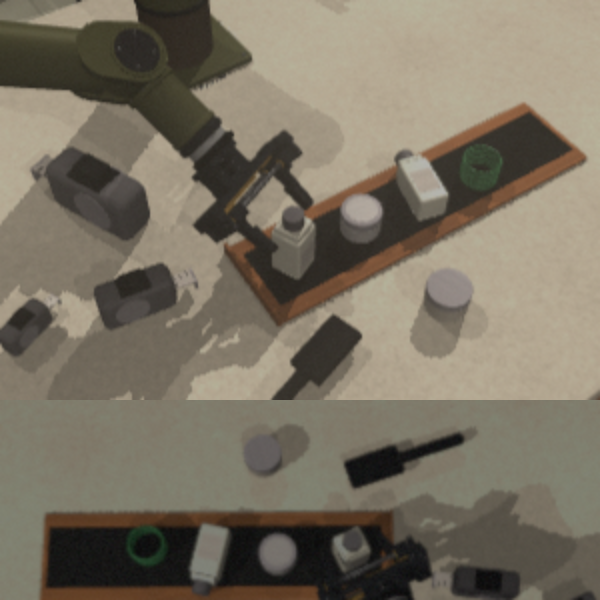

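Run:
```python
from h import *
import pickle
try: up(.15,.12)
except ctrl.PlanningError as e:
    print("PE",e)
print(ctrl.observe()["tcp_pos"],ctrl.observe()["time_s"])
P={n:camera(n) for n in("top","scene")}; pickle.dump(P,open("p1.pkl","wb"))
for n,p in P.items():
    W=cloud(p); Z=W[...,2]; b,g,r=[p["img"][...,i].astype(int) for i in range(3)]
    mk=(Z>.045)&(Z<.145)&(W[...,0]>.45)&(W[...,0]<.65)&(W[...,1]>-.2)&(W[...,1]<.45)&(b+g+r>0)
    k,lab,st,_=cv2.connectedComponentsWithStats(mk.astype(np.uint8))
    for i in range(1,k):
        if st[i,4]<60: continue
        X=W[lab==i]; c,s,a=cv2.minAreaRect((X[:,:2]*1000).astype(np.float32))
        print(n,st[i,4],np.round(c),np.round(s),round(a),"z",np.percentile(X[:,2],[5,50,95]).round(3),p["img"][lab==i].mean(0).round())
a,b=P["scene"]["img"],P["top"]["img"]
cv2.imwrite("pics/a3.png",np.vstack([cv2.resize(a[80:280,100:400],(600,400)),cv2.resize(b[100:200,100:400],(600,200))]))
```

```text
[ 0.54608906 -0.10399365  0.22503778] 14.6167
top 428 [533. 133.] [ 50. 121.] 75 z [0.048 0.056 0.062] [104. 113. 115.]
top 75 [568. 238.] [62. 63.] 46 z [0.046 0.051 0.056] [33. 53. 33.]
top 172 [ 538. -113.] [42. 51.] 26 z [0.09  0.109 0.131] [73. 78. 79.]
top 272 [537.  12.] [62. 63.] 20 z [0.047 0.052 0.058] [ 98. 102. 107.]
scene 116 [569. 239.] [63. 65.] 36 z [0.046 0.051 0.056] [52. 70. 59.]
scene 430 [534. 133.] [ 51. 124.] 73 z [0.048 0.058 0.062] [132. 144. 150.]
scene 301 [539.  12.] [62. 66.] 52 z [0.048 0.054 0.057] [130. 137. 146.]
scene 493 [ 537. -114.] [52. 51.] 24 z [0.051 0.095 0.13 ] [ 85.  95. 101.]
```

View pics/a3.png

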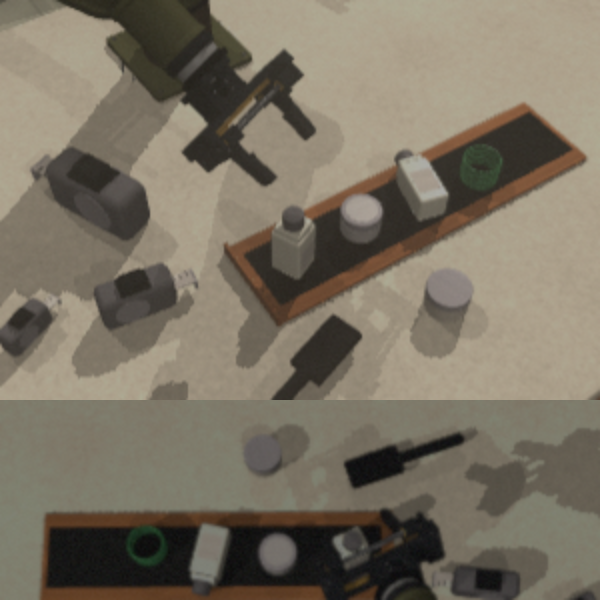

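Run:
```python
from h import *
c=(.5335,.133);cd=np.radians(164);a=np.radians(35)
try:
    R2,t2=stand(c,cd,a,t2w(0,.0),-.4,1,opening=.068)
    o=ctrl.observe()["tcp_pos"]; 
    ctrl.movep(t2+[0,0,.10],eul(R2))
except ctrl.PlanningError as e: print("PE",e)
o=ctrl.observe(); print(o["tcp_pos"],o["grip_width"],o["time_s"])
a=camera("scene")["img"];b=camera("top")["img"]
cv2.imwrite("pics/b1.png",np.vstack([cv2.resize(a[80:280,100:400],(600,400)),cv2.resize(b[100:200,100:400],(600,200))]))
```

```text
down hit False [1.48969015e-04 8.92350231e-05 4.14581317e-04]
width 0.04977502940084289
lifted w 0.050002794133994416 [ 0.04 -0.25 -2.06]
[0.55880399 0.1206022  0.17500531] 0.049360314648299757 23.3167
```

View pics/b1.png

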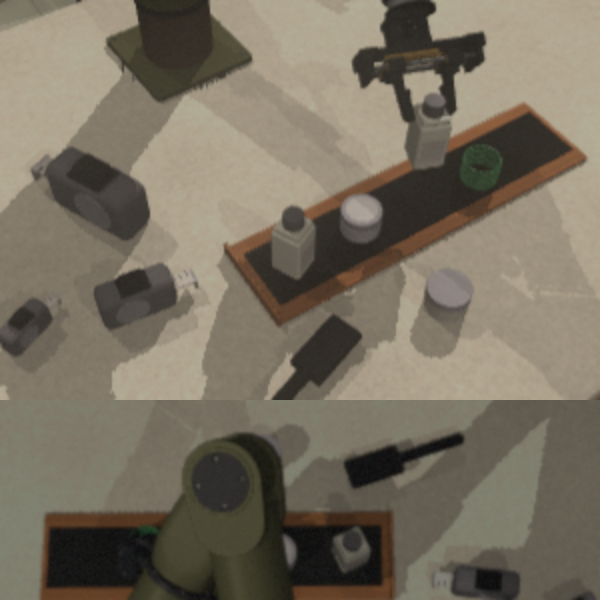

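Run:
```python
from h import *
import pickle
c=(.5335,.133);cd=np.radians(164);a=np.radians(35)
R,t,R2,t2=plan_bottle(c,cd,a,t2w(0,.0),-.4,flip=1)
try:
    ctrl.movel(t2+[0,0,.02],eul(R2),max_speed=.1)
    h=ctrl.movel(t2-[0,0,.008],eul(R2),max_speed=.03,f_stop=4)
    print(h,ctrl.observe()["tcp_pos"]-t2)
    ctrl.gripper_to(.085); ctrl.dwell(.3)
    up(.15,.12)
except ctrl.PlanningError as e: print("PE",e)
print(ctrl.observe()["tcp_pos"],ctrl.observe()["time_s"])
P={n:camera(n) for n in("top","scene")}; pickle.dump(P,open("p2.pkl","wb"))
for n,p in P.items():
    W=cloud(p); Z=W[...,2]
    mk=(Z>.045)&(Z<.145)&(W[...,0]>.45)&(W[...,0]<.65)&(W[...,1]>-.2)&(W[...,1]<.45)
    k,lab,st,_=cv2.connectedComponentsWithStats(mk.astype(np.uint8))
    for i in range(1,k):
        if st[i,4]<60: continue
        X=W[lab==i]; c,s,a=cv2.minAreaRect((X[:,:2]*1000).astype(np.float32))
        print(n,st[i,4],np.round(c),"tray",(w2t(np.array(c)/1000)*1000).round(),np.round(s),round(a),"z",np.percentile(X[:,2],[5,50,95]).round(3))
a,b=P["scene"]["img"],P["top"]["img"]
cv2.imwrite("pics/b2.png",np.vstack([cv2.resize(a[80:280,100:400],(600,400)),cv2.resize(b[100:200,100:400],(600,200))]))
```

```text
True [ 0.00026295 -0.00057274  0.000682  ]
[0.55836155 0.12013134 0.22444244] 27.4
top 265 [ 533. -114.] tray [  -1. -240.] [51. 51.] 24 z [0.057 0.104 0.13 ]
scene 451 [548. 121.] tray [ 2. -5.] [50. 51.] 67 z [0.051 0.095 0.13 ]
scene 114 [569. 238.] tray [ 17. 114.] [62. 66.] 43 z [0.045 0.051 0.056]
scene 300 [540.  11.] tray [  -0. -115.] [62. 65.] 52 z [0.049 0.054 0.057]
scene 498 [ 537. -113.] tray [   3. -240.] [51. 51.] 23 z [0.051 0.095 0.13 ]
```

View pics/b2.png

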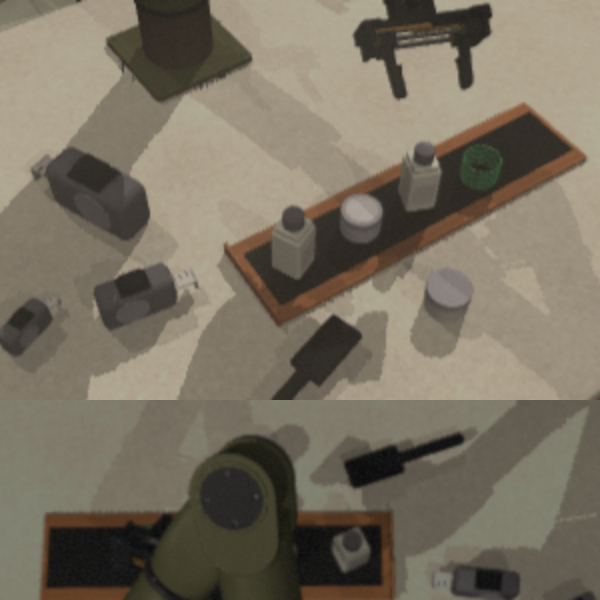

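Both bottles now stand with their caps up on the dark strip. The scene crop shows them at (292,242) and (420,178), with the tin and bangles still upright. Next I'll measure the tape and the clearance to the large look-alike.

Run:
```python
from h import *
import pickle
from fit import rast,tr
from scipy.optimize import minimize
ctrl.movep([.42,-.10,.33],eul(Rm([0,0,-1],[0,1,0])))
P={n:camera(n) for n in("top","scene")}; pickle.dump(P,open("p3.pkl","wb"))
for n,p in P.items():
    W=cloud(p); Z=W[...,2]
    mk=(Z>.05)&(Z<.085)&(W[...,0]>.4)&(W[...,0]<.55)&(W[...,1]>-.42)&(W[...,1]<-.2)
    k,lab,st,_=cv2.connectedComponentsWithStats(mk.astype(np.uint8))
    i=1+np.argmax(st[1:,4]); X=W[lab==i]; 
    c,s,a=cv2.minAreaRect((X[:,:2]*1000).astype(np.float32)); print(n,np.round(c,1),np.round(s),round(a,1))
    l=X[X[:,2]>.071]; c,s,a=cv2.minAreaRect((l[:,:2]*1000).astype(np.float32)); print("lock",np.round(c,1),np.round(s),round(a,1),np.median(l[:,2]).round(4))
    m=(Z>.02)&(Z<.045)&(W[...,0]>.42)&(W[...,0]<.56)&(W[...,1]>-.29)&(W[...,1]<-.235)&(p["img"].min(-1)>60)
    X=W[m]; print("hookish",len(X),X.mean(0).round(3) if len(X) else 0)
    if len(X)>4:
        c,s,a=cv2.minAreaRect((X[:,:2]*1000).astype(np.float32)); print(np.round(c,1),np.round(s),round(a,1))
    big=(Z>.075)&(W[...,0]>.2)&(W[...,0]<.43)&(W[...,1]>-.5)&(W[...,1]<-.2)
    X=W[big]; j=X[:,0].argmax(); print("big max x",X[j].round(3), X[:,2].max().round(3))
    print([(d["position"],round(d["conf"],2),at_z(p,d["position"],.022).round(3)) for d in models.pinpoint("hook",p)])
cv2.imwrite("pics/c1.png",np.hstack([cv2.resize(P["top"]["img"][160:220,290:370],None,fx=5,fy=5),cv2.resize(P["scene"]["img"][200:260,140:220],None,fx=5,fy=5)]))
```

```text
top [ 464.2 -357.5] [77. 43.] 73.5
lock [ 465.  -346.3] [44. 22.] 75.3 0.0771
hookish 0 0
big max x [ 0.353 -0.201  0.736] 0.836
[([352.7, 283.5], 0.53, array([ 0.154, -0.347,  0.022]))]
scene [ 469.2 -340.5] [109.  46.] 80.3
lock [ 466.9 -340.6] [35. 28.] 76.5 0.0784
hookish 85 [ 0.48  -0.268  0.032]
[ 479.  -270.1] [35. 27.] 81.1
big max x [ 0.356 -0.298  0.081] 0.118
[([120.9, 165.2], 0.62, array([ 0.157, -0.346,  0.022])), ([127.2, 228.0], 0.44, array([ 0.393, -0.434,  0.022]))]<sys>:0: UserWarning: Gimbal lock detected. Setting third angle to zero since it is not possible to uniquely determine all angles.
```

View pics/c1.png

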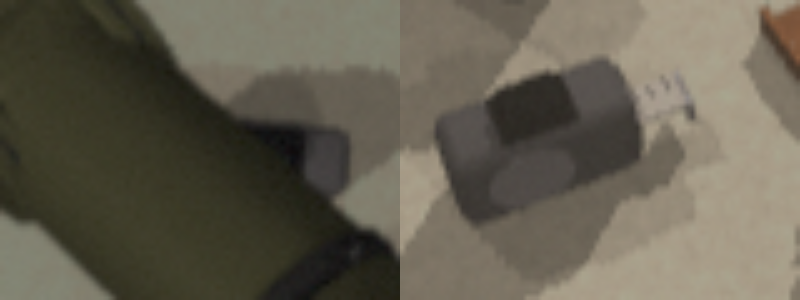

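```bash
cat >> h.py <<'E'
import warnings; warnings.filterwarnings("ignore")
def Rt(ang,fl=1): return Rm([0,0,-1],fl*np.array([-np.sin(ang),np.cos(ang),0]))
PH=np.pi/2+TRAY[2]
def tape_at(tx,ty): return t2w(tx,ty)
E
python3 - <<'E'
from h import *
c=np.array([.467,-.340]);an=np.radians(80)
for fl in(1,-1):
    for X,a in(([*c,.028],an),([*c,.15],an),([*t2w(-.02,-.388)[:2],.053],PH),([*t2w(-.02,-.476)[:2],.028],PH)):
        q=ctrl.solve_ik(X,eul(Rt(a,fl))); print(fl,None if q is None else np.round(q,2))
E
```

```text
1 [ 1.17  1.29 -1.33  1.81  1.35  1.27  2.4 ]
1 [ 1.21  1.13 -1.45  1.75  1.15  1.39  2.49]
1 [ 1.03  1.26 -1.36  1.83  1.31  1.3   2.37]
1 [ 1.14  1.32 -1.35  1.7   1.35  1.33  2.58]
-1 [ 0.88  0.97 -0.59  1.82  0.89  0.64 -0.43]
-1 [ 0.96  0.8  -0.73  1.76  0.69  0.85 -0.27]
-1 [ 0.75  0.93 -0.63  1.84  0.86  0.67 -0.45]
-1 [ 0.88  1.01 -0.64  1.72  0.87  0.73 -0.28]
```

Use flip -1.

Run:
```python
from h import *
import pickle
c=np.array([.467,-.340]);an=np.radians(80)
try:
    ctrl.gripper_to(.080)
    ctrl.movep([*c,.15],eul(Rt(an,-1)))
    h=ctrl.movel([*c,.030],eul(Rt(an,-1)),max_speed=.07,f_stop=8); print("hit",h)
    ctrl.gripper_to(.03,30); print("w",ctrl.observe()["grip_width"])
    up(.024,.06); o=ctrl.observe(); print(o["ft_force"].round(2),o["tcp_pos"],o["grip_width"],o["time_s"])
except ctrl.PlanningError as e: print("PE",e)
P={n:camera(n) for n in("top","scene")}; pickle.dump(P,open("p4.pkl","wb"))
cv2.imwrite("pics/c2.png",np.vstack([cv2.resize(P["scene"]["img"][120:280,100:300],(600,480)),cv2.resize(P["top"]["img"][150:210,240:400],(320,120)).repeat(1,0) if 0 else cv2.resize(P["top"]["img"][160:200,200:400],(600,120))]))
```

```text
hit False
w 0.045633783526042755
[ 0.9  -0.44 -5.4 ] [ 0.46634581 -0.34009908  0.0541878 ] 0.04565183839807989 34.0083
```

View pics/c2.png

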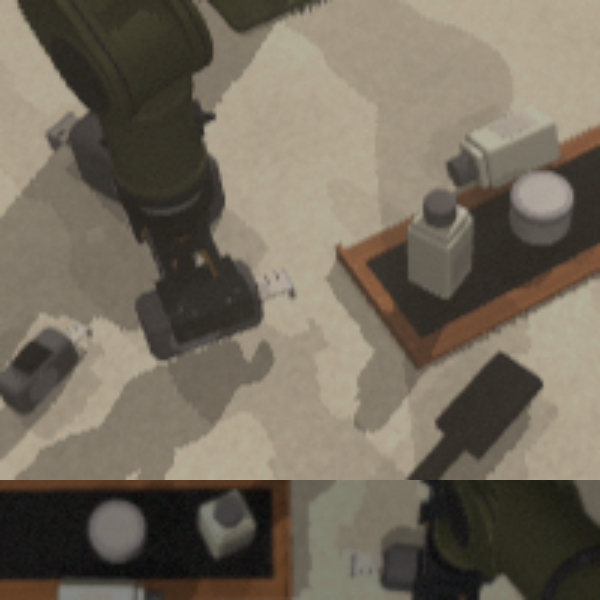

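The scene view shows the middle bottle lying on the tray's near edge at crop (510,150), so it was knocked after I stood it up. I'll set the tape back down and mend that first.

Run:
```python
from h import *
import pickle
p=pickle.load(open("p3.pkl","rb"))["scene"]["img"]; cv2.imwrite("pics/c3.png",cv2.resize(p[80:280,100:400],(600,400)))
up(-.026,.04); ctrl.gripper_to(.085); up(.2)
ctrl.movep([.40,-.42,.35],eul(Rt(np.radians(80),-1)))
P={n:camera(n) for n in("top","scene")}; pickle.dump(P,open("p5.pkl","wb"))
for n,p in P.items():
    W=cloud(p); Z=W[...,2]
    mk=(Z>.035)&(Z<.145)&(W[...,0]>.38)&(W[...,0]<.65)&(W[...,1]>-.2)&(W[...,1]<.45)
    k,lab,st,_=cv2.connectedComponentsWithStats(mk.astype(np.uint8))
    for i in range(1,k):
        if st[i,4]<60: continue
        X=W[lab==i]; c,s,a=cv2.minAreaRect((X[:,:2]*1000).astype(np.float32))
        print(n,st[i,4],np.round(c),"tray",(w2t(np.array(c)/1000)*1000).round(),np.round(s),round(a),"z",np.percentile(X[:,2],[5,50,95]).round(3))
a,b=P["scene"]["img"],P["top"]["img"]
cv2.imwrite("pics/d1.png",np.vstack([cv2.resize(a[80:280,100:400],(600,400)),cv2.resize(b[100:200,100:400],(600,200))]))
print(ctrl.observe()["time_s"])
```

```text
top 97 [567. 239.] tray [ 15. 114.] [62. 63.] 85 z [0.038 0.049 0.057]
top 276 [ 534. -114.] tray [   0. -240.] [51. 51.] 23 z [0.049 0.103 0.13 ]
top 291 [539.  11.] tray [  -2. -115.] [62. 65.] 88 z [0.045 0.052 0.058]
top 497 [452.  24.] tray [ -89. -107.] [119.  55.] 86 z [0.041 0.053 0.063]
scene 193 [569. 238.] tray [ 17. 113.] [62. 66.] 63 z [0.036 0.048 0.055]
scene 531 [455.  23.] tray [ -86. -108.] [120.  59.] 85 z [0.038 0.053 0.064]
scene 338 [541.  11.] tray [   0. -115.] [63. 65.] 55 z [0.041 0.054 0.057]
scene 533 [ 537. -112.] tray [   3. -238.] [51. 52.] 21 z [0.042 0.094 0.13 ]
37.9083
```

View pics/c3.png

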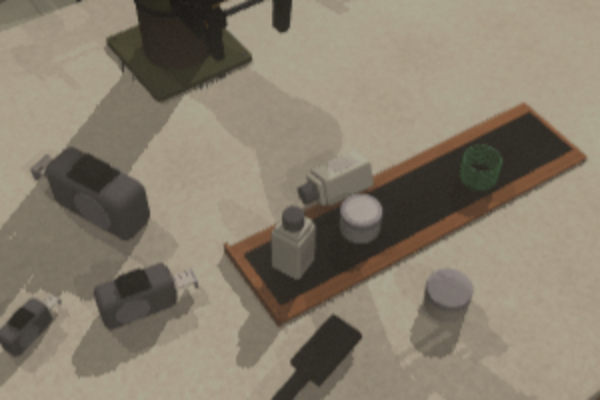

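View pics/d1.png

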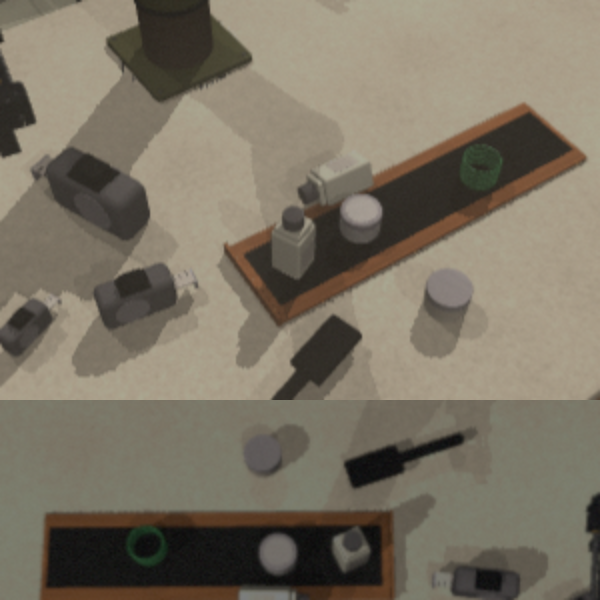

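Run:
```python
from h import *
import pickle
P=pickle.load(open("p5.pkl","rb"))
for n,p in P.items():
    W=cloud(p); Z=W[...,2]
    mk=(Z>.004)&(Z<.1)&(W[...,0]>.39)&(W[...,0]<.485)&(W[...,1]>-.06)&(W[...,1]<.1)&(p["img"].min(-1)>40)
    X=W[mk&(Z>.045)]
    # ransac plane
    best=0;rng=np.random.default_rng(0)
    for _ in range(500):
        a,b,c=X[rng.choice(len(X),3,False)]; nn=np.cross(b-a,c-a)
        if np.linalg.norm(nn)<1e-9: continue
        nn/=np.linalg.norm(nn); m=abs((X-a)@nn)<.003
        if m.sum()>best and abs(nn[2])>.7: best=m.sum();bm=m
    Q=X[bm]; c=Q.mean(0); nn=np.linalg.svd(Q-c)[2][2]; nn*=np.sign(nn[2]); print(n,len(X),best,c.round(3),nn.round(3))
    A=W[mk]
    A=A[abs(A[:,1]-.05)<.03] # section
    for y0 in (.06,.03,0):
        B=W[mk]; B=B[abs(B[:,1]-y0)<.006]
        for x0 in np.arange(.41,.49,.008):
            D=B[abs(B[:,0]-x0)<.004]
            print(round(x0,3),len(D), D[:,2].max().round(3) if len(D) else None,end="; ")
        print()
b=P["top"]["img"]; cv2.imwrite("pics/d2.png",cv2.resize(b[165:225,200:280],None,fx=8,fy=8,interpolation=cv2.INTER_CUBIC))
```

```text
top 423 234 [0.448 0.037 0.055] [-0.343  0.003  0.939]
0.41 0 None; 0.418 0 None; 0.426 5 0.051; 0.434 9 0.055; 0.442 6 0.06; 0.45 10 0.062; 0.458 9 0.067; 0.466 9 0.066; 0.474 7 0.062; 0.482 4 0.044; 0.49 0 None; 
0.41 1 0.004; 0.418 1 0.004; 0.426 7 0.056; 0.434 6 0.059; 0.442 11 0.058; 0.45 9 0.065; 0.458 10 0.065; 0.466 9 0.065; 0.474 4 0.055; 0.482 4 0.046; 0.49 0 None; 
0.41 1 0.004; 0.418 0 None; 0.426 6 0.051; 0.434 11 0.053; 0.442 9 0.058; 0.45 12 0.064; 0.458 8 0.061; 0.466 7 0.066; 0.474 4 0.058; 0.482 2 0.033; 0.49 0 None; 
scene 419 220 [0.452 0.033 0.058] [-0.31  -0.024  0.951]
0.41 0 None; 0.418 0 None; 0.426 1 0.05; 0.434 5 0.053; 0.442 6 0.058; 0.45 4 0.06; 0.458 4 0.062; 0.466 6 0.065; 0.474 13 0.064; 0.482 23 0.062; 0.49 0 None; 
0.41 0 None; 0.418 0 None; 0.426 4 0.051; 0.434 4 0.055; 0.442 5 0.057; 0.45 5 0.061; 0.458 5 0.066; 0.466 7 0.065; 0.474 21 0.065; 0.482 17 0.049; 0.49 0 None; 
0.41 1 0.005; 0.418 0 None; 0.426 4 0.05; 0.434 8 0.054; 0.442 6 0.057; 0.45 8 0.06; 0.458 6 0.062; 0.466 13 0.064; 0.474 36 0.062; 0.482 16 0.045; 0.49 0 None;
```

View pics/d2.png

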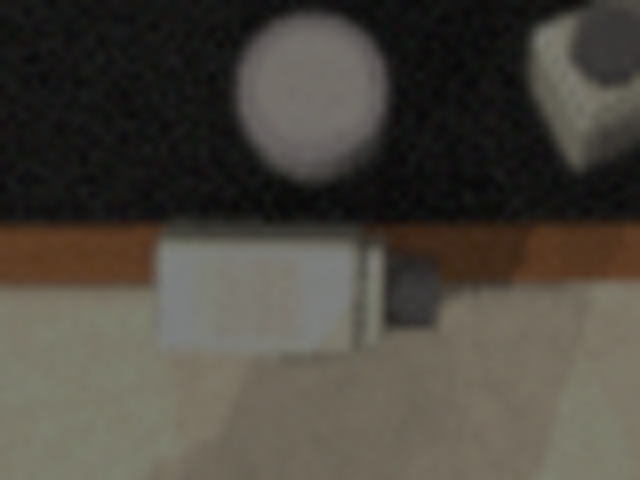

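```bash
cat > relay.py <<'E'
from h import *
cd=np.array([np.cos(np.radians(-93.5)),np.sin(np.radians(-93.5)),0])
n=unit(np.array([-.28,0,.96])-cd*(np.array([-.28,0,.96])@cd)); bc=np.array([.455,.0235,.032])
B=np.stack([cd,n,np.cross(cd,n)],1)
ang=np.radians(174); cd2=np.array([np.cos(ang),np.sin(ang),0]); upv=np.array([0,0,1.])
B2=np.stack([cd2,upv,np.cross(cd2,upv)],1); bc2=np.array([*t2w(-.008,0.0)[:2],.033])
D=B2@B.T
def pl(fl,s=-.022,e=.009):
    R=Rm(-n,fl*np.cross(n,cd)); t=tcp(bc+cd*s+n*e,R)
    return R,t,D@R,bc2+D@(t-bc)
E
python3 - <<'E'
from relay import *
for fl in(1,-1):
    R,t,R2,t2=pl(fl); print(t.round(3),t2.round(3))
    for x,r in((t+.1*n,R),(t,R),(t+[0,0,.15],R),(t2+[0,0,.15],R2),(t2,R2)):
        q=ctrl.solve_ik(x,eul(r)); print(fl,None if q is None else np.round(q,2))
E
```

```text
[0.459 0.045 0.022] [0.56  0.124 0.023]
1 [ 0.39  0.91 -1.25  2.47  1.64  1.02 -2.13]
1 [ 0.39  1.24 -1.26  2.44  1.84  1.26 -2.16]
1 [ 0.27  0.6  -0.83  2.35  1.46  0.56 -1.83]
1 [-0.08  0.69 -0.38  1.76  0.35  0.75 -2.31]
1 [-0.17  0.92 -0.21  1.85  0.42  0.42 -2.37]
[0.459 0.045 0.022] [0.56  0.124 0.023]
-1 [ 0.39  0.91 -1.25  2.47  1.64  1.02  1.01]
-1 [ 0.39  1.24 -1.26  2.44  1.84  1.26  0.99]
-1 [ 0.47  0.77 -1.25  2.34  1.43  0.9   1.3 ]
-1 [ 0.25  0.87 -1.03  1.75  0.86  1.05  0.37]
-1 [ 0.15  1.04 -0.81  1.83  1.08  0.79  0.2 ]
```

Run:
```python
from relay import *
R,t,R2,t2=pl(-1)
try:
    ctrl.gripper_to(.064)
    ctrl.movep(t+.1*n+[0,0,.1],eul(R)); ctrl.movel(t+.06*n,eul(R),max_speed=.12)
    h=ctrl.movel(t,eul(R),max_speed=.05,f_stop=6); print("hit",h,ctrl.observe()["tcp_pos"]-t)
    if not h:
        ctrl.gripper_to(.03,30); print("w",ctrl.observe()["grip_width"])
        up(.16,.12); o=ctrl.observe(); print(o["grip_width"],o["ft_force"].round(2))
        ctrl.movep(t2+[0,0,.15],eul(R2))
except ctrl.PlanningError as e: print("PE",e)
o=ctrl.observe(); print(o["tcp_pos"],o["grip_width"],o["time_s"])
a=camera("scene")["img"];b=camera("top")["img"]
cv2.imwrite("pics/e1.png",np.vstack([cv2.resize(a[80:280,100:400],(600,400)),cv2.resize(b[100:200,100:400],(600,200))]))
```

```text
hit False [9.33141372e-05 3.42832201e-05 2.86635177e-04]
w 0.04976623139226846
0.04965642582044069 [-0.08  0.3  -2.  ]
[0.55899255 0.12331001 0.17212326] 0.04983873185531953 45.5417
```

View pics/e1.png

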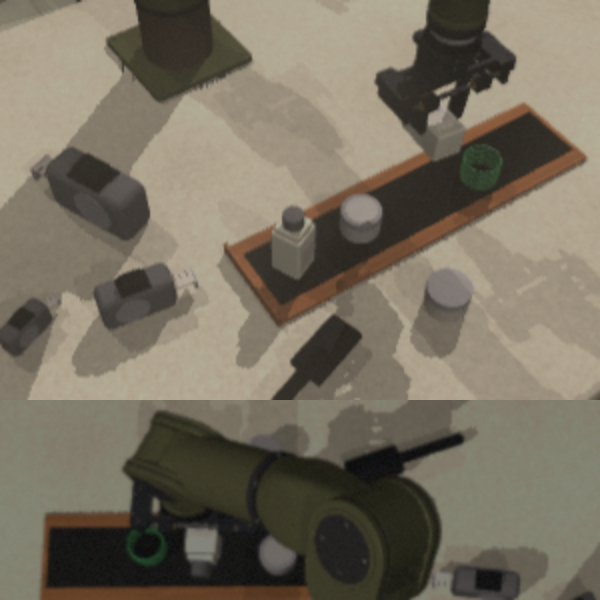

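The bottle is held lying level with its cap towards the robot, over the strip at top crop (203,550). I'll lay it down and go back up.

Run:
```python
from relay import *
import pickle
R,t,R2,t2=pl(-1)
try:
    ctrl.movel(t2+[0,0,.02],eul(R2),max_speed=.12)
    h=ctrl.movel(t2-[0,0,.008],eul(R2),max_speed=.03,f_stop=3); print(h,ctrl.observe()["tcp_pos"]-t2)
    ctrl.gripper_to(.068); up(.2,.15)
    ctrl.movep([.42,-.05,.38],eul(Rm([0,0,-1],R2[:,1])))
    ctrl.movep([.40,-.42,.35],eul(Rt(np.radians(80),-1)))
except ctrl.PlanningError as e: print("PE",e)
P={n:camera(n) for n in("top","scene")}; pickle.dump(P,open("p6.pkl","wb"))
for n,p in P.items():
    W=cloud(p); Z=W[...,2]
    mk=(Z>.045)&(Z<.145)&(W[...,0]>.38)&(W[...,0]<.65)&(W[...,1]>-.2)&(W[...,1]<.45)
    k,lab,st,_=cv2.connectedComponentsWithStats(mk.astype(np.uint8))
    for i in range(1,k):
        if st[i,4]<60: continue
        X=W[lab==i]; c,s,a=cv2.minAreaRect((X[:,:2]*1000).astype(np.float32))
        print(n,st[i,4],np.round(c),"tray",(w2t(np.array(c)/1000)*1000).round(),np.round(s),round(a),"z",np.percentile(X[:,2],[5,50,95]).round(3))
a,b=P["scene"]["img"],P["top"]["img"]
cv2.imwrite("pics/e2.png",np.vstack([cv2.resize(a[80:280,100:400],(600,400)),cv2.resize(b[100:200,100:400],(600,200))]))
print(ctrl.observe()["time_s"])
```

```text
True [ 8.80304357e-05 -6.19287175e-04  6.38681945e-04]
top 433 [539. 122.] tray [-7. -4.] [ 50. 120.] 83 z [0.049 0.056 0.062]
top 264 [ 533. -114.] tray [  -1. -240.] [51. 51.] 24 z [0.057 0.104 0.13 ]
top 273 [538.  11.] tray [  -3. -115.] [62. 65.] 88 z [0.047 0.052 0.058]
scene 117 [569. 239.] tray [ 17. 114.] [62. 66.] 48 z [0.046 0.051 0.056]
scene 448 [541. 123.] tray [-6. -3.] [ 52. 125.] 82 z [0.048 0.058 0.062]
scene 305 [541.  11.] tray [   1. -116.] [62. 66.] 51 z [0.049 0.054 0.057]
scene 492 [ 537. -114.] tray [   3. -240.] [52. 51.] 25 z [0.052 0.096 0.13 ]
52.0167
```

View pics/e2.png

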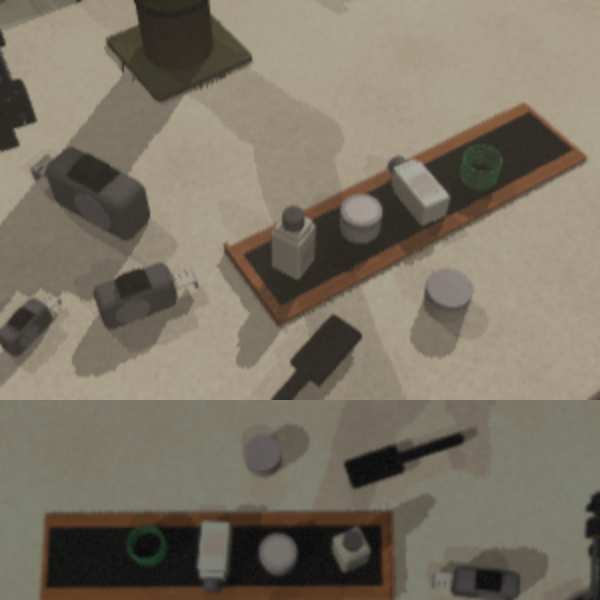

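Run:
```python
from h import *
c=(.540,.1225);cd=np.radians(172.5);a=np.radians(35)
try:
    ctrl.movep([.42,.08,.38],eul(Rm([0,0,-1],[0,-1,0])))
    R,t,_,_=plan_bottle(c,cd,a,t2w(0,.0),-.4,flip=1)
    ctrl.movep(t+[0,0,.2],eul(R))
    R2,t2=stand(c,cd,a,t2w(0,.0),-.4,1,opening=.068)
    ctrl.movep(t2+[0,0,.10],eul(R2))
    ctrl.movel(t2+[0,0,.02],eul(R2),max_speed=.1)
    h=ctrl.movel(t2-[0,0,.008],eul(R2),max_speed=.03,f_stop=4)
    print(h,ctrl.observe()["tcp_pos"]-t2,ctrl.observe()["grip_width"])
except ctrl.PlanningError as e: print("PE",e)
o=ctrl.observe(); print(o["tcp_pos"],o["grip_width"],o["time_s"])
a=camera("scene")["img"]
cv2.imwrite("pics/f1.png",cv2.resize(a[80:280,100:400],(600,400)))
```

```text
down hit False [1.42025570e-04 5.04608997e-05 4.32254197e-04]
width 0.049801746320369704
lifted w 0.049698748728504494 [-0.33 -0.33 -1.98]
True [ 9.36753640e-05 -3.14938858e-04  4.02259909e-04] 0.049656552833685925
[0.55888684 0.12030303 0.07550431] 0.049656552833685925 64.05
```

View pics/f1.png

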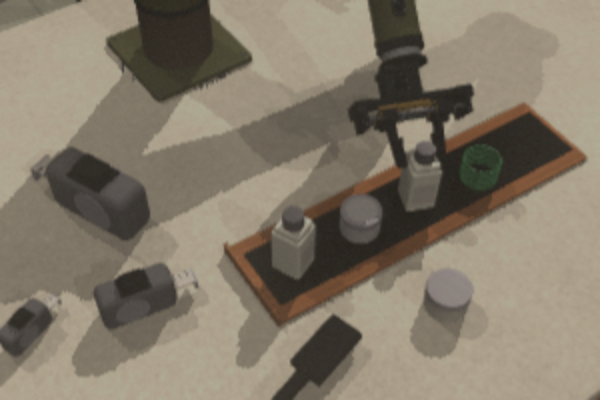

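The bottle is upright in the gripper on the strip at crop (420,178). I'll release it and take a careful high route away.

Run:
```python
from h import *
ctrl.gripper_to(.085); ctrl.dwell(.3)
def tr(f,s):
    try: f(); print("ok",s); return True
    except ctrl.PlanningError as e: print("PE",s); return False
tr(lambda:up(.25,.15),"up") or tr(lambda:up(.2,.15),"up2") or tr(lambda:up(.15,.15),"up3")
o=ctrl.observe(); print(o["tcp_pos"],o["time_s"])
a=camera("scene")["img"]; cv2.imwrite("pics/f2.png",cv2.resize(a[80:280,100:400],(600,400)))
z=o["tcp_pos"][2]
Y=Ro.from_euler('xyz',o["tcp_rot"]).as_matrix()[:,1]
tr(lambda:ctrl.movel([.42,.10,max(z,.35)],eul(Rm([0,0,-1],Y)),max_speed=.12),"back")
print(ctrl.observe()["tcp_pos"])
a=camera("scene")["img"]; cv2.imwrite("pics/f3.png",cv2.resize(a[80:280,100:400],(600,400)))
```

```text
PE up
PE up2
PE up3
[0.55845807 0.12073878 0.07416526] 65.075
PE back
[0.55845546 0.1206864  0.07420106]
```

View pics/f3.png

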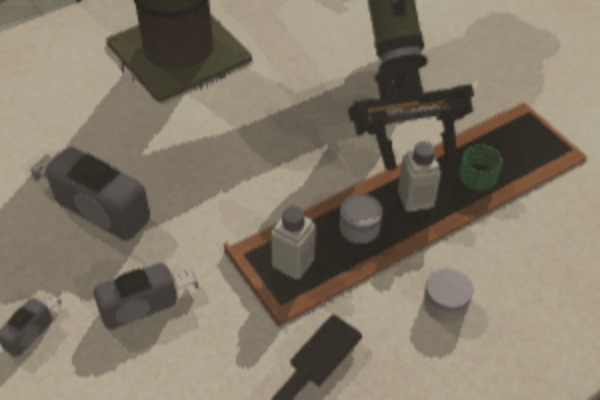

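Run:
```python
from h import *
def tr(f,s):
    try: f(); print("ok",s); return True
    except ctrl.PlanningError as e: print("PE",s); return False
for d in (.13,.11,.10,.095): 
    if tr(lambda:up(d,.12),d): break
o=ctrl.observe(); p=np.array(o["tcp_pos"]); R=Ro.from_euler('xyz',o["tcp_rot"]).as_matrix(); print(p,o["joint_pos"].round(2))
done=False
for t in (0,15,25,35,45):   # tilt from vertical
  for q in ([.42,.10,.38],[.42,.10,.30],[.45,.10,.25],[.48,.10,.25],[.50,.12,.22]):
    d=unit([np.sin(np.radians(t))*R[0,0],np.sin(np.radians(t))*R[1,0],-np.cos(np.radians(t))])
    if tr(lambda:ctrl.movel(q,eul(Rm(d,R[:,1])),max_speed=.12),(t,q)): done=True;break
  if done: break
print(ctrl.observe()["tcp_pos"],ctrl.observe()["time_s"])
a=camera("scene")["img"]; cv2.imwrite("pics/f4.png",cv2.resize(a[80:280,100:400],(600,400)))
```

```text
PE 0.13
ok 0.11
[0.55828623 0.12061447 0.1838057 ] [-1.34  1.49  1.51  2.46  3.9   0.83  2.65]
PE (0, [0.42, 0.1, 0.38])
PE (0, [0.42, 0.1, 0.3])
PE (0, [0.45, 0.1, 0.25])
PE (0, [0.48, 0.1, 0.25])
PE (0, [0.5, 0.12, 0.22])
PE (15, [0.42, 0.1, 0.38])
PE (15, [0.42, 0.1, 0.3])
PE (15, [0.45, 0.1, 0.25])
PE (15, [0.48, 0.1, 0.25])
PE (15, [0.5, 0.12, 0.22])
PE (25, [0.42, 0.1, 0.38])
PE (25, [0.42, 0.1, 0.3])
PE (25, [0.45, 0.1, 0.25])
PE (25, [0.48, 0.1, 0.25])
PE (25, [0.5, 0.12, 0.22])
PE (35, [0.42, 0.1, 0.38])
PE (35, [0.42, 0.1, 0.3])
PE (35, [0.45, 0.1, 0.25])
PE (35, [0.48, 0.1, 0.25])
PE (35, [0.5, 0.12, 0.22])
PE (45, [0.42, 0.1, 0.38])
PE (45, [0.42, 0.1, 0.3])
PE (45, [0.45, 0.1, 0.25])
PE (45, [0.48, 0.1, 0.25])
PE (45, [0.5, 0.12, 0.22])
[0.55828623 0.12061447 0.1838057 ] 66.2417
```

View pics/f4.png

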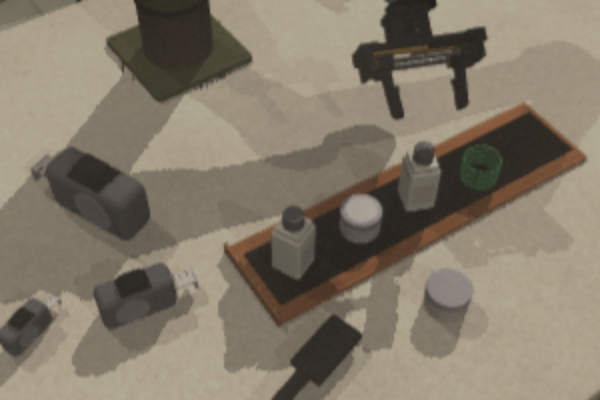

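Run:
```python
from h import *
q=np.array(ctrl.observe()["joint_pos"]); q[0]+=.55
ctrl.move_j(q); o=ctrl.observe(); print(o["tcp_pos"],o["time_s"])
Rd=Rm([0,0,-1],[0,-1,0])
for X in ([.42,.30,.38],[.40,.30,.30]):
    try: ctrl.movep(X,eul(Rd)); break
    except ctrl.PlanningError as e: print("PE",e)
print(ctrl.observe()["tcp_pos"],ctrl.observe()["joint_pos"].round(2))
ctrl.movep([.38,-.05,.40],eul(Rd))
ctrl.movep([.40,-.42,.35],eul(Rt(np.radians(80),-1)))
import pickle
P={n:camera(n) for n in("top","scene")}; pickle.dump(P,open("p7.pkl","wb"))
for n,p in P.items():
    W=cloud(p); Z=W[...,2]
    mk=(Z>.045)&(Z<.145)&(W[...,0]>.38)&(W[...,0]<.65)&(W[...,1]>-.45)&(W[...,1]<.45)
    k,lab,st,_=cv2.connectedComponentsWithStats(mk.astype(np.uint8))
    for i in range(1,k):
        if st[i,4]<60: continue
        X=W[lab==i]; c,s,a=cv2.minAreaRect((X[:,:2]*1000).astype(np.float32))
        print(n,st[i,4],np.round(c),"tray",(w2t(np.array(c)/1000)*1000).round(),np.round(s),round(a),"z",np.percentile(X[:,2],[5,50,95]).round(3))
a,b=P["scene"]["img"],P["top"]["img"]
cv2.imwrite("pics/g1.png",np.vstack([cv2.resize(a[80:280,100:400],(600,400)),cv2.resize(b[100:200,100:400],(600,200))]))
print(ctrl.observe()["time_s"],ctrl.observe()["joint_pos"].round(2))
```

```text
[ 0.53920972 -0.1881753   0.18350119] 67.425
[0.41996683 0.29967698 0.37979544] [-1.33  0.55  1.1   1.67 -0.52  1.24 -1.69]
top 71 [568. 238.] tray [ 15. 113.] [60. 64.] 89 z [0.046 0.051 0.056]
top 263 [ 533. -114.] tray [  -1. -240.] [50. 50.] 23 z [0.06  0.103 0.129]
top 270 [544. 122.] tray [-2. -4.] [51. 50.] 68 z [0.057 0.102 0.13 ]
top 272 [539.  11.] tray [  -2. -115.] [62. 64.] 88 z [0.047 0.052 0.058]
top 270 [ 466. -335.] tray [ -57. -465.] [99. 45.] 83 z [0.051 0.063 0.08 ]
scene 451 [548. 121.] tray [ 2. -5.] [51. 49.] 67 z [0.051 0.095 0.129]
scene 114 [568. 239.] tray [ 16. 114.] [62. 65.] 47 z [0.046 0.051 0.055]
scene 301 [540.  11.] tray [   0. -115.] [62. 68.] 50 z [0.049 0.054 0.057]
scene 490 [ 537. -114.] tray [   3. -240.] [51. 51.] 22 z [0.051 0.095 0.13 ]
scene 636 [ 466. -340.] tray [ -56. -469.] [109.  50.] 81 z [0.048 0.064 0.08 ]
74.2667 [ 0.4   0.55  0.58  1.53 -0.32  1.16  0.87]
```

View pics/g1.png

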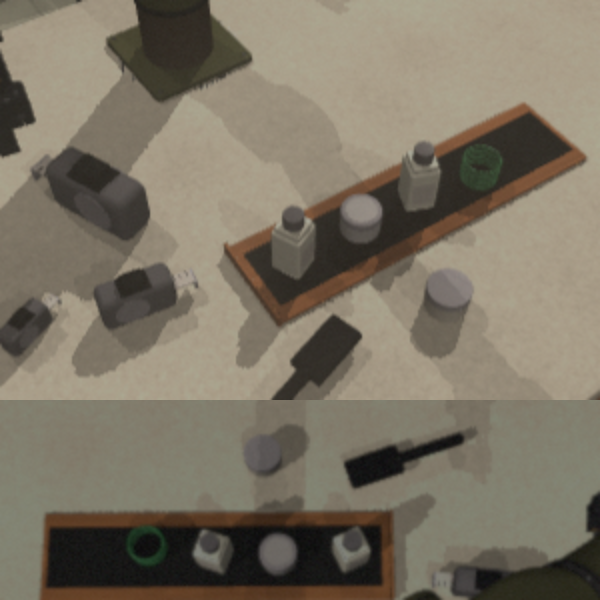

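Both bottles stand on the strip, at scene crop (292,242) and (420,178), and the neighbours are undisturbed. I'll pick up the tape again.

Run:
```python
from h import *
import pickle
c=np.array([.4665,-.340]);an=np.radians(80.3)
try:
    ctrl.gripper_to(.080)
    ctrl.movep([*c,.15],eul(Rt(an,-1)))
    h=ctrl.movel([*c,.030],eul(Rt(an,-1)),max_speed=.07,f_stop=8); print("hit",h)
    ctrl.gripper_to(.03,30); print("w",ctrl.observe()["grip_width"],ctrl.observe()["joint_pos"].round(2))
    up(.024,.06)
    # back off first, aligned, 25 mm short of the lip
    g=t2w(-.02,-.43); ctrl.movel([g[0],g[1],.054],eul(Rt(PH,-1)),max_speed=.06)
    o=ctrl.observe(); print(o["ft_force"].round(2),o["tcp_pos"],o["grip_width"],o["time_s"])
except ctrl.PlanningError as e: print("PE",e)
P={n:camera(n) for n in("top","scene")}; pickle.dump(P,open("p8.pkl","wb"))
for n,p in P.items():
    print(n,[(np.round(d["position"],1),round(d["conf"],2),at_z(p,d["position"],.046).round(3)) for d in models.pinpoint("hook",p)])
hk=np.array([*t2w(-.02,-.343)[:2],.046])
for n,p in P.items(): 
    for dx in(-.013,.013): 
        for z in (.037,.055): print(n,proj(p,[*t2w(-.02+dx,-.343)[:2],z]).round(1))
cv2.imwrite("pics/h1.png",np.vstack([cv2.resize(P["scene"]["img"][180:260,140:260],(720,480)),cv2.resize(P["top"]["img"][160:200,240:360],(720,240))])[:720])
a=cv2.imread("pics/h1.png"); cv2.imwrite("pics/h1.png",cv2.resize(a,(600,600)))
```

```text
hit False
w 0.04578304547581112 [ 0.38  0.93  0.3   1.85 -0.57  0.44  0.92]
[-0.74 -0.89 -5.47] [ 0.50376038 -0.30315671  0.05404417] 0.04572058384324408 79.525
top [(array([371.1, 212.5]), 0.57, array([ 0.384, -0.428,  0.046]))]
scene [(array([210.7, 212.3]), 0.54, array([ 0.501, -0.215,  0.046])), (array([120.3, 164.7]), 0.52, array([ 0.177, -0.351,  0.046])), (array([126.2, 229.5]), 0.48, array([ 0.413, -0.44 ,  0.046])), (array([321.3, 227.2]), 0.29, array([0.727, 0.015, 0.046]))]
top [[305.1 184.3]]
top [[305.6 183.3]]
top [[304.9 176.9]]
top [[305.4 175.8]]
scene [[210. 213.]]
scene [[209.6 209.4]]
scene [[214.4 219.1]]
scene [[214.  215.6]]
```

View pics/h1.png

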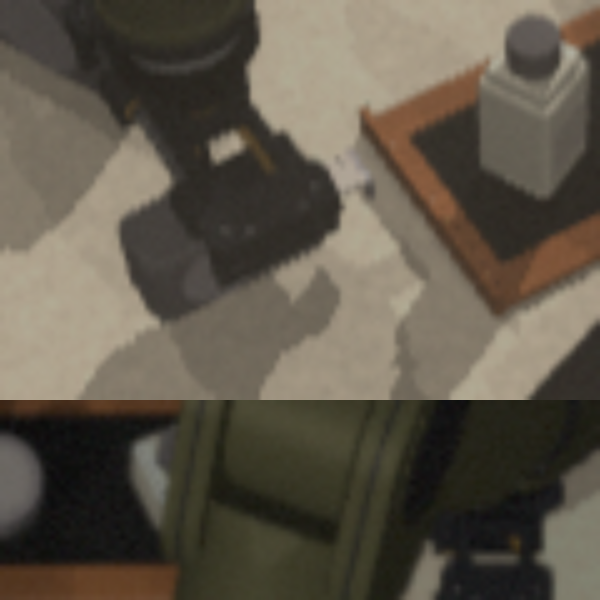

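Run:
```python
from h import *
import pickle
P=pickle.load(open("p8.pkl","rb"))
for n in P:
    W=cloud(P[n])
    m=(abs(W[...,0]-.537)<.06)&(abs(W[...,1]+.114)<.12)&(W[...,2]>.13)
    X=W[m]; print(n,len(X),X[:,2].min().round(3) if len(X) else 0)
# move over the lip
g=t2w(-.02,-.388)
try:
    h=ctrl.movel([g[0],g[1],.054],eul(Rt(PH,-1)),max_speed=.05,f_stop=5); print("hit",h)
    o=ctrl.observe(); print(o["ft_force"].round(2),o["tcp_pos"],o["grip_width"],o["time_s"])
except ctrl.PlanningError as e: print("PE",e)
p=camera("scene"); 
for z in(.037,.055): print(proj(p,[*t2w(-.02,-.301)[:2],z]).round(1),proj(p,[*t2w(-.02,-.309)[:2],.022]).round(1))
print([(np.round(d["position"],1),round(d["conf"],2)) for d in models.pinpoint("hook",p)])
cv2.imwrite("pics/h2.png",cv2.resize(p["img"][170:270,150:270],(720,600),interpolation=cv2.INTER_CUBIC))
```

```text
top 31 0.13
scene 1188 0.13
hit False
[-0.26 -0.68 -5.15] [ 0.50646561 -0.26123273  0.05411297] 0.0457627231481201 80.7167
[[224.6 209.8]] [[222.5 213.9]]
[[224.3 206.2]] [[222.5 213.9]]
[(array([224.5, 207. ]), 0.47), (array([126.8, 226.6]), 0.45)]
```

View pics/h2.png

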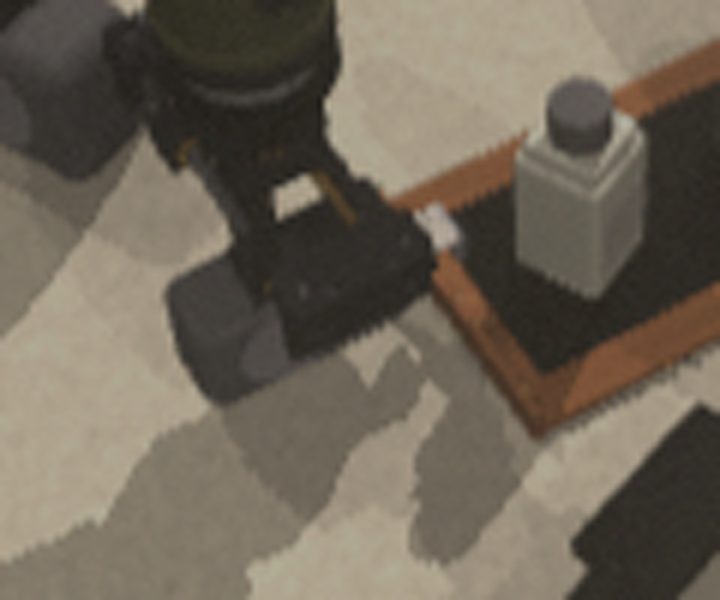

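Run:
```python
from h import *
g=t2w(-.02,-.388)
h=ctrl.movel([g[0],g[1],.0285],eul(Rt(PH,-1)),max_speed=.03,f_stop=3); o=ctrl.observe(); print("hit",h,o["ft_force"].round(2),o["tcp_pos"],o["time_s"])
p=camera("scene"); cv2.imwrite("pics/h3.png",cv2.resize(p["img"][170:270,150:270],(720,600),interpolation=cv2.INTER_CUBIC))
```

```text
hit True [-0.09  0.32  5.64] [ 0.50609961 -0.26042483  0.02993019] 81.5667
```

View pics/h3.png

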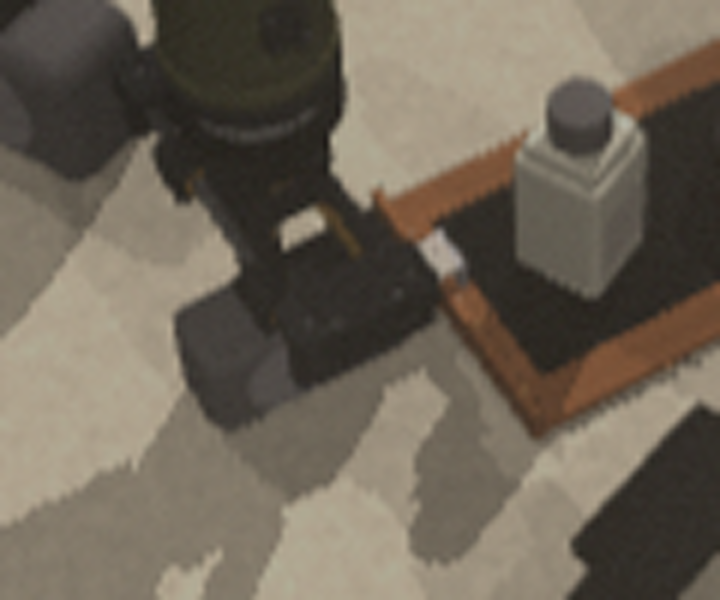

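Run:
```python
from h import *
o=ctrl.observe(); p0=np.array(o["tcp_pos"]); yd=t2w(0,1)-t2w(0,0)
F=[]
def seg(d):
    h=ctrl.movel(p0-yd*d+[0,0,.0006],eul(Rt(PH,-1)),max_speed=.04,f_stop=8)
    o=ctrl.observe(); print(d,h,o["ft_force"].round(2),o["tcp_pos"].round(4))
for d in (.004,.015,.045,.075,.086): seg(d)
p=camera("scene"); cv2.imwrite("pics/h4.png",cv2.resize(p["img"][170:270,150:270],(720,600),interpolation=cv2.INTER_CUBIC)); print(ctrl.observe()["time_s"])
```

```text
0.004 True [-1.4   0.11 -0.09] [ 0.5054 -0.2638  0.03  ]
0.015 False [ 0.46  1.09 -4.73] [ 0.5048 -0.2754  0.03  ]
0.045 False [-0.54  1.74 -5.46] [ 0.5039 -0.305   0.0305]
0.075 False [ 0.31  1.43 -5.19] [ 0.5023 -0.3349  0.0304]
0.086 False [-0.14  1.88 -5.4 ] [ 0.5015 -0.3468  0.0305]
84.5833
```

View pics/h4.png

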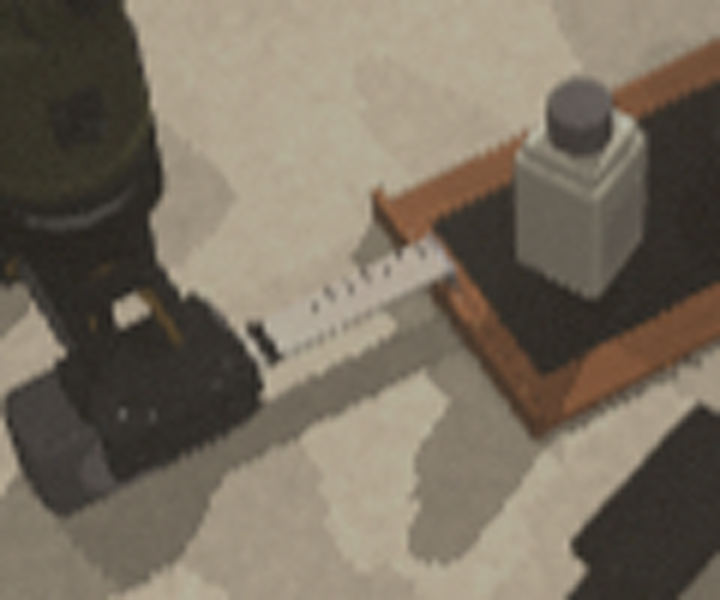

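Run:
```python
from h import *
R=eul(Rt(PH,-1))
h=ctrl.movel(np.array(ctrl.observe()["tcp_pos"])-[0,0,.002],R,max_speed=.01,f_stop=4); o=ctrl.observe(); print(h,o["tcp_pos"],o["ft_force"].round(2))
c=np.array(o["tcp_pos"]); np.save("c.npy",c)
ctrl.gripper_to(.075); up(.10,.08); ctrl.gripper_to(0.0,10)
print(ctrl.observe()["grip_width"])
ctrl.movel([c[0],c[1],.092],R,max_speed=.08)
p=camera("scene"); cv2.imwrite("pics/h5.png",cv2.resize(p["img"][170:270,150:270],(720,600),interpolation=cv2.INTER_CUBIC)); print(ctrl.observe()["time_s"])
W=cloud(p);Z=W[...,2]
print(ctrl.observe()["tcp_pos"])
```

```text
True [ 0.50171658 -0.34601847  0.02989046] [ 0.28 -0.08  5.86]
0.0004552649367755329
88.575
[ 0.50187926 -0.34627043  0.09223553]
```

View pics/h5.png

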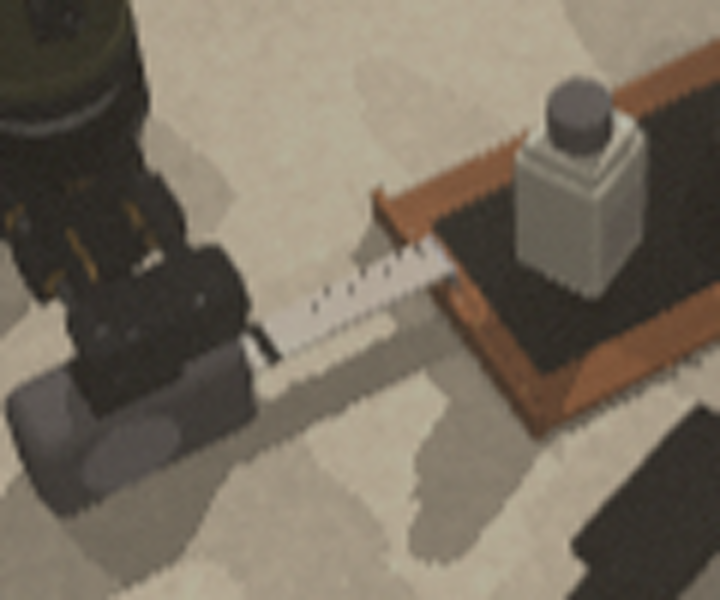

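The blade is drawn with its black band clear of the case at crop (265,342), and the case stayed put when I let go. Now I'll push the lock.

Run:
```python
from h import *
import pickle
R=eul(Rt(PH,-1)); c=np.load("c.npy")
h=ctrl.movel([c[0],c[1],.0675],R,max_speed=.012,f_stop=7); o=ctrl.observe(); print(h,o["tcp_pos"],o["ft_force"].round(2))
if h and o["tcp_pos"][2]>.073:
    h=ctrl.movel([c[0],c[1],.0675],R,max_speed=.012,f_stop=7); o=ctrl.observe(); print(h,o["tcp_pos"],o["ft_force"].round(2))
up(.15,.08); ctrl.movel([.42,-.42,.35],max_speed=.15)
P={n:camera(n) for n in("top","scene")}; pickle.dump(P,open("p9.pkl","wb"))
for n,p in P.items():
    W=cloud(p); Z=W[...,2]
    m=(abs(W[...,0]-c[0])<.01)&(abs(W[...,1]-c[1])<.01); print(n,"key z",np.nanmedian(Z[m]).round(4),m.sum())
    mk=(Z>.045)&(Z<.145)&(W[...,0]>.38)&(W[...,0]<.65)&(W[...,1]>-.45)&(W[...,1]<.45)
    k,lab,st,_=cv2.connectedComponentsWithStats(mk.astype(np.uint8))
    for i in range(1,k):
        if st[i,4]<60: continue
        X=W[lab==i]; cc,s,a=cv2.minAreaRect((X[:,:2]*1000).astype(np.float32))
        print(n,st[i,4],"tray",(w2t(np.array(cc)/1000)*1000).round(),np.round(s),round(a),"z",np.percentile(X[:,2],[5,50,95]).round(3))
a=P["scene"]["img"]; cv2.imwrite("pics/i1.png",cv2.resize(a[80:280,100:400],(600,400)));cv2.imwrite("pics/i2.png",cv2.resize(a[170:270,150:270],(720,600),interpolation=cv2.INTER_CUBIC)); print(ctrl.observe()["time_s"],ctrl.observe()["tcp_pos"])
```

```text
False [ 0.50177689 -0.34602888  0.06757082] [ 0.32 -0.48  0.32]
top key z 0.0772 39
top 70 tray [ 16. 113.] [63. 62.] 8 z [0.046 0.05  0.057]
top 262 tray [  -0. -240.] [51. 51.] 24 z [0.058 0.103 0.129]
top 273 tray [-2. -5.] [50. 51.] 67 z [0.053 0.102 0.13 ]
top 271 tray [  -2. -115.] [62. 64.] 88 z [0.047 0.052 0.058]
top 382 tray [ -21. -474.] [111.  49.] 87 z [0.054 0.064 0.079]
scene key z 0.0798 47
scene 450 tray [ 4. -4.] [53. 48.] 65 z [0.051 0.095 0.129]
scene 110 tray [ 17. 113.] [63. 65.] 33 z [0.046 0.052 0.056]
scene 304 tray [   0. -115.] [63. 65.] 57 z [0.049 0.054 0.057]
scene 488 tray [   3. -240.] [52. 49.] 25 z [0.052 0.096 0.13 ]
scene 657 tray [ -19. -473.] [110.  49.] 87 z [0.05  0.064 0.08 ]
94.1917 [ 0.42043707 -0.41912222  0.34917287]
```

View pics/i2.png

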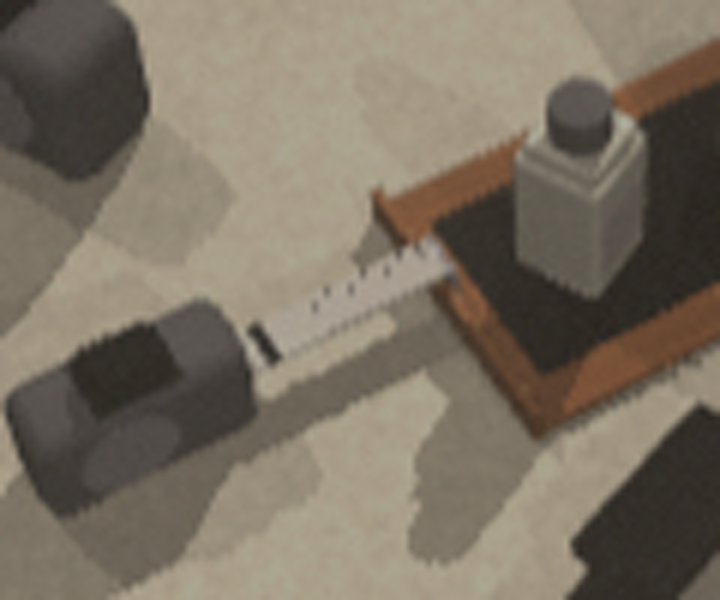

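View pics/i1.png

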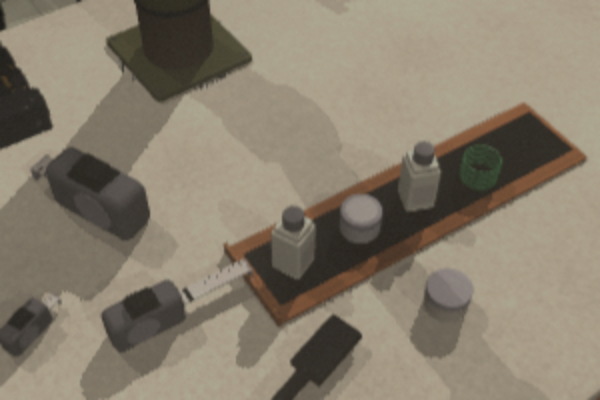

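The key still looks raised in the depth, at z about 0.078, and no contact force was recorded. I'll repeat the push in steps and check it.

Run:
```python
from h import *
import pickle
for f in("p3.pkl","p9.pkl"):
    P=pickle.load(open(f,"rb"))
    p=P["scene"]; W=cloud(p); Z=W[...,2]
    c=[.467,-.340] if f=="p3.pkl" else [.5018,-.346]
    dark=(p["img"].max(-1)<50)&(abs(W[...,0]-c[0])<.03)&(abs(W[...,1]-c[1])<.035)&(Z>.05)
    print(f,dark.sum(),np.percentile(Z[dark],[10,50,90]).round(4),W[dark].mean(0).round(3))
    grey=(p["img"].max(-1)>58)&(abs(W[...,0]-c[0])<.06)&(abs(W[...,1]-c[1])<.06)&(Z>.058); print("case top",grey.sum(),np.median(Z[grey]).round(4))
R=eul(Rt(PH,-1)); c=np.load("c.npy")
ctrl.movel([c[0],c[1],.15],R,max_speed=.15)
for z in (.084,.080,.078,.076,.074,.072,.070,.068,.066):
    h=ctrl.movel([c[0],c[1],z],R,max_speed=.02,f_stop=9); o=ctrl.observe(); print(z,h,o["tcp_pos"].round(4),o["ft_force"].round(2))
    if h: break
p=camera("scene"); cv2.imwrite("pics/j1.png",cv2.resize(p["img"][170:270,150:270],(720,600),interpolation=cv2.INTER_CUBIC)); print(ctrl.observe()["time_s"])
```

```text
p3.pkl 140 [0.0657 0.0757 0.0804] [ 0.472 -0.343  0.074]
case top 339 0.0643
p9.pkl 81 [0.0654 0.0706 0.0799] [ 0.509 -0.35   0.072]
case top 413 0.0646
0.084 False [ 0.5018 -0.346   0.084 ] [-0.48  0.31  0.  ]
0.08 False [ 0.5016 -0.3459  0.0798] [0.27 0.18 0.17]
0.078 False [ 0.5016 -0.3459  0.0778] [ 0.29  0.13 -0.8 ]
0.076 False [ 0.5017 -0.3459  0.0759] [-0.41  0.09  0.09]
0.074 False [ 0.5016 -0.3459  0.0738] [-0.59  0.05 -0.04]
0.072 False [ 0.5016 -0.3459  0.0719] [ 0.48  0.32 -0.38]
0.07 False [ 0.5017 -0.346   0.0699] [-0.32 -0.35  0.23]
0.068 False [ 0.5016 -0.3459  0.0678] [ 0.29 -0.7  -0.36]
0.066 False [ 0.5017 -0.3459  0.0659] [-0.36  0.54  0.19]
101.4667
```

View pics/j1.png

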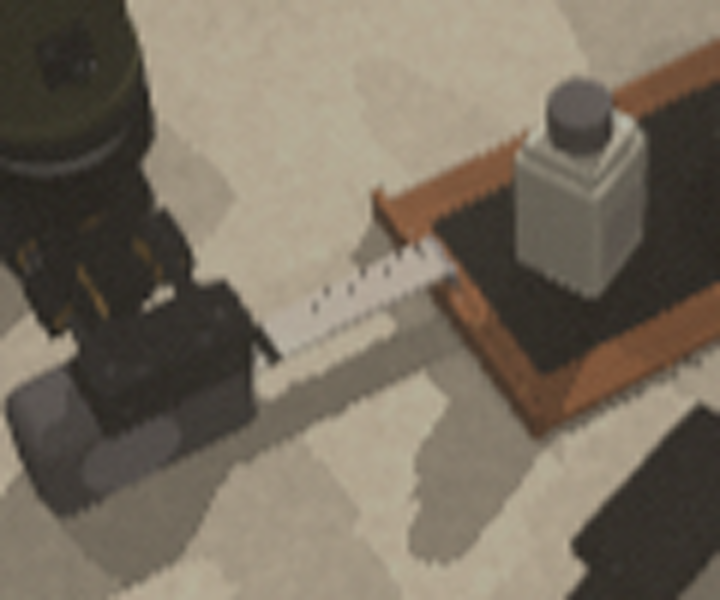

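Run:
```python
from h import *
R=eul(Rt(PH,-1)); c=np.load("c.npy")
for z in (.065,.064,.063,.062,.061,.060):
    h=ctrl.movel([c[0],c[1],z],R,max_speed=.01,f_stop=6); o=ctrl.observe(); print(z,h,o["tcp_pos"].round(4),o["ft_force"].round(2),o["grip_width"])
    if h: break
```

```text
0.065 False [ 0.5017 -0.346   0.0649] [0.22 0.08 0.27] 0.00047523284293643936
0.064 False [ 0.5017 -0.346   0.0639] [-0.63 -0.58  0.14] 0.0003333577092788599
0.063 False [ 0.5017 -0.346   0.0629] [0.39 0.82 0.49] 0.00038286457779784615
0.062 False [ 0.5017 -0.346   0.0619] [-0.4  -0.69 -0.77] 0.00034553041392912235
0.061 False [ 0.5017 -0.346   0.0609] [ 0.68 -0.67  0.66] 0.000813514431544181
0.06 False [ 0.5017 -0.346   0.0599] [0.04 0.29 0.51] 0.00045064931143812915
```

Run:
```python
from h import *
import pickle
c=np.load("c.npy")
P={n:camera(n) for n in("top","scene")}; pickle.dump(P,open("p10.pkl","wb"))
p=P["scene"]; v=cv2.resize(p["img"][190:270,140:220],None,fx=7,fy=7,interpolation=cv2.INTER_CUBIC)
o=ctrl.observe(); print(o["tcp_pos"],o["joint_torque"].round(2))
T=np.array(o["tcp_pos"])
for X,col in((T,(0,0,255)),(T+[0,0,.064],(0,255,255)),(np.array([c[0],c[1],.078]),(0,255,0))):
    u=(proj(p,X)[0]-[140,190])*7+3; cv2.circle(v,(int(u[0]),int(u[1])),4,col,-1)
cv2.imwrite("pics/j2.png",v)
b=P["top"]["img"]; cv2.imwrite("pics/j3.png",cv2.resize(b[140:230,280:400],(720,540),interpolation=cv2.INTER_CUBIC))
W=cloud(p)
for y in range(225,250,3): print([f"{W[y,x,2]*1000:.0f}" for x in range(150,196,3)])
```

```text
[ 0.50175663 -0.34602458  0.0599995 ] [-0.000e+00 -5.461e+01  6.510e+00 -9.310e+00 -1.000e-02  7.000e-02
  0.000e+00]
['1', '2', '4', '161', '165', '190', '188', '189', '189', '188', '188', '192', '190', '192', '33', '36']
['-3', '-1', '-2', '2', '2', '190', '191', '190', '191', '191', '191', '188', '187', '181', '170', '34']
['2', '4', '2', '65', '66', '189', '190', '189', '189', '190', '188', '182', '174', '156', '149', '0']
['-0', '66', '65', '64', '63', '191', '191', '188', '186', '182', '169', '157', '150', '43', '2', '2']
['3', '62', '65', '63', '64', '65', '186', 'nan', '171', '156', '154', '43', '34', '31', '15', '2']
['nan', '62', '65', '64', '65', '65', '171', '155', '153', '43', '35', '27', '22', '15', '1', '1']
['-0', '53', '61', '64', '62', '57', '151', '40', '38', 'nan', '17', '13', '2', '3', '-0', '0']
['-2', 'nan', '58', '58', '50', '41', '39', '28', '20', '14', '1', '0', '1', '1', '2', '5']
['-1', '1', '36', '42', '37', '33', '23', '15', '1', '-2', '3', '-1', '1', '2', '3', '0']
```

View pics/j2.png

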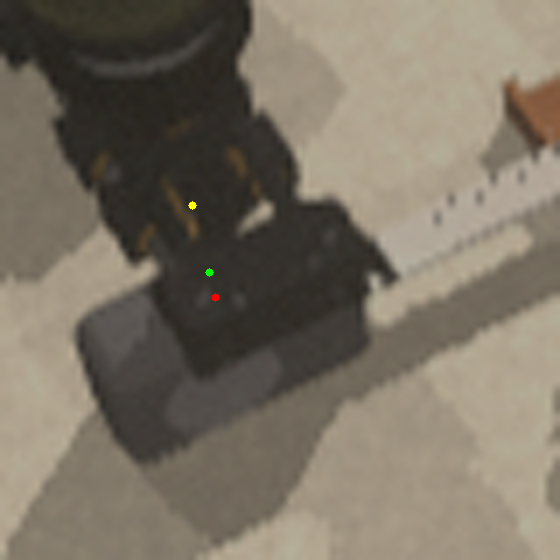

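View pics/j3.png

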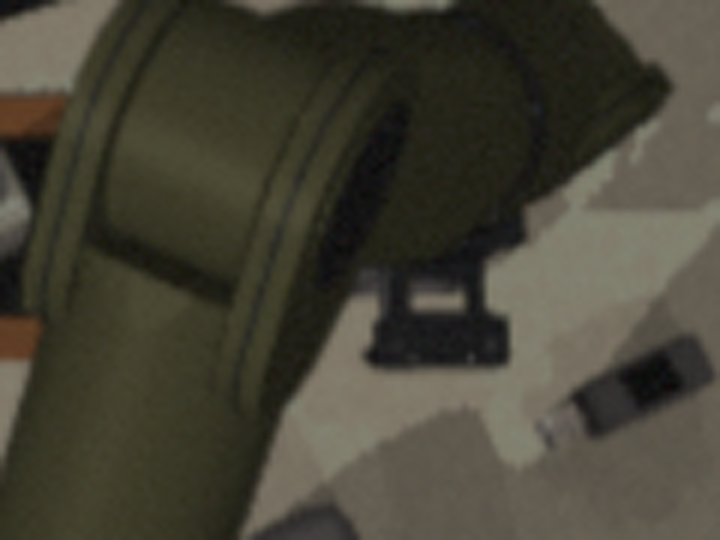

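Run:
```python
from h import *
import pickle
c=np.load("c.npy"); R=eul(Rt(PH,-1))
ctrl.movel([c[0],c[1],.15],R,max_speed=.1)
p=camera("scene"); v=cv2.resize(p["img"][150:270,120:240],None,fx=5,fy=5,interpolation=cv2.INTER_CUBIC)
T=np.array(ctrl.observe()["tcp_pos"])
for X,col in((T,(0,0,255)),(T+[0,0,.064],(0,255,255)),(np.array([c[0],c[1],.078]),(0,255,0))):
    u=(proj(p,X)[0]-[120,150])*5+2; cv2.circle(v,(int(u[0]),int(u[1])),3,col,-1)
cv2.imwrite("pics/j4.png",v)
W=cloud(p); m=(np.linalg.norm(W[...,:2]-T[:2],axis=-1)<.06)
z=W[m][:,2]; print(np.histogram(z,bins=np.arange(-.01,.3,.01)))
i=(np.linalg.norm(W[...,:2]-c[:2],axis=-1)<.008); print("key",np.sort(W[i][:,2]).round(3))
```

```text
(array([116, 317,  70,  68,  87,  79, 113, 382,  91,  32,   0,   0,   0,
         0,   0,   0,   0,   0,   0,   0,   0,   0,   0,   1,   7,  59,
       170, 128, 161, 103]), array([-0.01,  0.  ,  0.01,  0.02,  0.03,  0.04,  0.05,  0.06,  0.07,
        0.08,  0.09,  0.1 ,  0.11,  0.12,  0.13,  0.14,  0.15,  0.16,
        0.17,  0.18,  0.19,  0.2 ,  0.21,  0.22,  0.23,  0.24,  0.25,
        0.26,  0.27,  0.28,  0.29]))
key [0.075 0.076 0.077 0.077 0.077 0.078 0.078 0.079 0.079 0.079 0.079 0.08
 0.08  0.08  0.08  0.08  0.08  0.081 0.081 0.081 0.081 0.081 0.082 0.537
 0.537 0.538 0.538 0.538 0.538 0.538 0.538 0.538 0.538 0.538 0.538 0.538
 0.538 0.539 0.539 0.539 0.539 0.539 0.539 0.539 0.539 0.539 0.539 0.539
 0.539 0.539 0.539 0.539 0.539 0.54  0.54  0.54  0.54  0.54  0.54  0.55
 0.551 0.552 0.552 0.552 0.552 0.553 0.553 0.553 0.553 0.553 0.554 0.554
 0.554 0.554 0.554 0.555 0.555 0.555 0.555 0.555 0.556 0.556 0.556 0.556
 0.556 0.556 0.556 0.556 0.557 0.557 0.557 0.557 0.557 0.558 0.558 0.558
 0.558 0.558 0.558 0.559 0.559 0.559 0.559 0.559 0.56  0.56  0.56  0.56
 0.56  0.56  0.56  0.561 0.561 0.561 0.561 0.562 0.562 0.562 0.562 0.562
 0.562 0.562 0.563 0.563 0.563 0.564 0.564 0.564 0.564 0.564 0.564 0.565
 0.565 0.565 0.566 0.566 0.566 0.566 0.567 0.567 0.567 0.567 0.568]
```

View pics/j4.png

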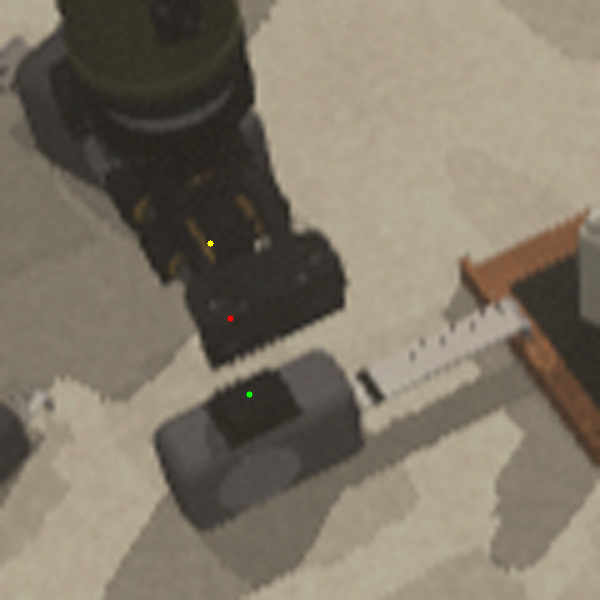

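Run:
```python
from h import *
c=np.load("c.npy")
print(ctrl.observe()["time_s"])
ok=False
for ang in (PH-np.pi/4,PH-np.pi/3,PH-np.pi/2,PH-.5, PH+np.pi/4,PH+np.pi/2):
    try: ctrl.movel([c[0],c[1],.15],eul(Rt(ang,-1)),max_speed=.1); ok=True; print(np.degrees(ang-PH)); break
    except ctrl.PlanningError as e: print("PE",ang)
p=camera("scene"); v=cv2.resize(p["img"][150:270,120:240],None,fx=5,fy=5,interpolation=cv2.INTER_CUBIC)
T=np.array(ctrl.observe()["tcp_pos"])
for X,col in((T,(0,0,255)),(T+[0,0,.064],(0,255,255)),(np.array([c[0],c[1],.078]),(0,255,0))):
    u=(proj(p,X)[0]-[120,150])*5+2; cv2.circle(v,(int(u[0]),int(u[1])),3,col,-1)
cv2.imwrite("pics/j5.png",v); print(ctrl.observe()["time_s"],ctrl.observe()["grip_width"])
```

```text
104.1667
-45.0
105.15 0.0009764315416365111
```

View pics/j5.png

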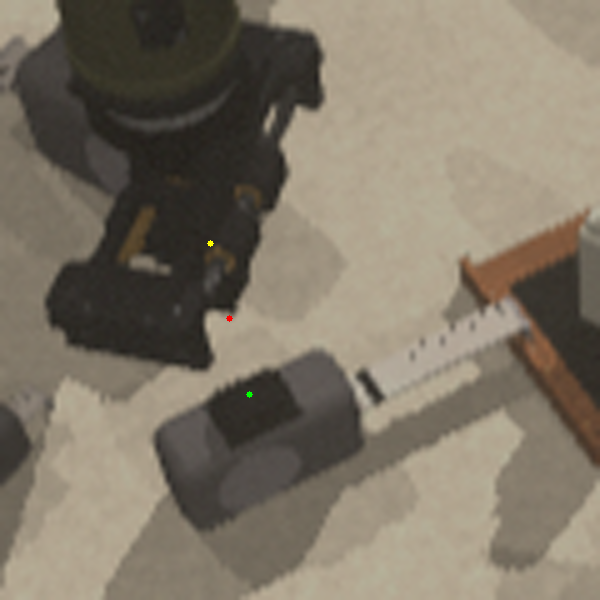

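The closed fingertips appear to end well above the nominal TCP, with the red dot below the visible tip. I'll keep pressing under force control, going lower.

Run:
```python
from h import *
c=np.load("c.npy"); R=eul(Rt(PH,-1))
ctrl.movel([c[0],c[1],.10],R,max_speed=.1)
ctrl.movel([c[0],c[1],.062],R,max_speed=.05,f_stop=6)
for z in np.arange(.060,.040,-.002):
    h=ctrl.movel([c[0],c[1],z],R,max_speed=.01,f_stop=7); o=ctrl.observe(); print(round(z,3),h,o["tcp_pos"].round(4),o["ft_force"].round(2))
    if h: break
print(o["time_s"])
```

```text
0.06 False [ 0.5018 -0.346   0.0601] [ 0.07  0.2  -0.09]
0.058 False [ 0.5017 -0.346   0.0579] [ 0.24 -0.1  -0.95]
0.056 False [ 0.5018 -0.3461  0.056 ] [-0.11 -1.61  0.56]
0.054 False [ 0.5019 -0.3462  0.0541] [0.21 0.43 1.2 ]
0.052 False [ 0.5018 -0.3461  0.0519] [ 0.06 -1.31  2.42]
0.05 False [ 0.5018 -0.3461  0.0499] [ 0.1  -0.86  1.54]
0.048 False [ 0.5018 -0.3461  0.0479] [ 1.01 -0.26  1.69]
0.046 True [ 0.5019 -0.3462  0.0465] [-0.47  1.19  4.94]
109.7
```

Run:
```python
from h import *
import pickle
c=np.load("c.npy")
up(.12,.06); ctrl.movel([.42,-.42,.35],max_speed=.15)
P={n:camera(n) for n in("top","scene")}; pickle.dump(P,open("p11.pkl","wb"))
for n,p in P.items():
    W=cloud(p); Z=W[...,2]
    m=(abs(W[...,0]-c[0])<.01)&(abs(W[...,1]-c[1])<.01); print(n,"key z",np.nanmedian(Z[m]).round(4),m.sum())
    mk=(Z>.045)&(Z<.145)&(W[...,0]>.38)&(W[...,0]<.65)&(W[...,1]>-.45)&(W[...,1]<.45)
    k,lab,st,_=cv2.connectedComponentsWithStats(mk.astype(np.uint8))
    for i in range(1,k):
        if st[i,4]<60: continue
        X=W[lab==i]; cc,s,a=cv2.minAreaRect((X[:,:2]*1000).astype(np.float32))
        print(n,st[i,4],"tray",(w2t(np.array(cc)/1000)*1000).round(),np.round(s),round(a),"z",np.percentile(X[:,2],[5,50,95]).round(3))
a=P["scene"]["img"]; cv2.imwrite("pics/k1.png",cv2.resize(a[80:280,100:400],(600,400)));cv2.imwrite("pics/k2.png",cv2.resize(a[170:270,150:270],(720,600),interpolation=cv2.INTER_CUBIC)); print(ctrl.observe()["time_s"])
```

```text
top key z 0.0674 37
top 67 tray [ 15. 113.] [59. 64.] 89 z [0.046 0.05  0.055]
top 264 tray [   0. -240.] [51. 51.] 23 z [0.058 0.103 0.129]
top 272 tray [-2. -4.] [51. 51.] 69 z [0.055 0.104 0.13 ]
top 276 tray [  -3. -114.] [64. 63.] 43 z [0.047 0.052 0.058]
top 388 tray [ -22. -474.] [111.  48.] 87 z [0.053 0.063 0.07 ]
scene key z 0.0694 43
scene 452 tray [ 2. -5.] [50. 52.] 69 z [0.051 0.095 0.13 ]
scene 114 tray [ 16. 114.] [63. 63.] 10 z [0.046 0.052 0.055]
scene 300 tray [  -0. -115.] [62. 67.] 50 z [0.05  0.054 0.057]
scene 490 tray [   2. -240.] [52. 51.] 23 z [0.051 0.096 0.13 ]
scene 656 tray [ -19. -474.] [110.  51.] 88 z [0.049 0.064 0.07 ]
113.525
```

View pics/k2.png

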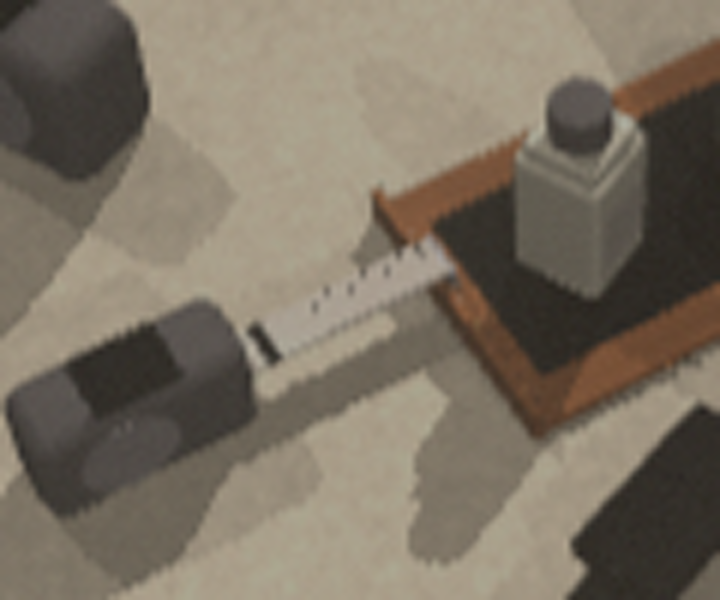

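View pics/k1.png

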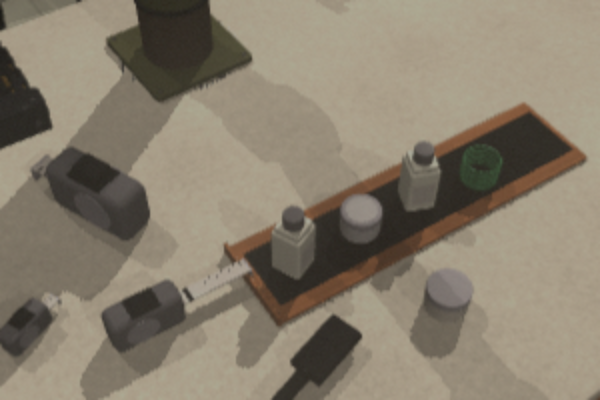

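```bash
python3 -c "
from workcell import ctrl
ctrl.job_done(); print(ctrl.observe()['time_s'])"
```

```text
the job is handed in; nothing more can be done
the job is handed in; nothing more can be done
```

I handed the job in at about 114 s, and the last pictures show everything in place. I got no verdict back.

**Bottles:** Only two were there, and both had fallen. They now stand base down on the strip, centred at about (0, −240) and (0, −5) mm in the tray's frame. The tin and bangles are still upright where they started, and the brush and cream jar were left alone.

**Tape:** The middle-sized one is hooked over the inside of the end lip and drawn out about 80 mm, with the black band clear of the case. The lock key went down about 10 mm by depth, with contact force at the end of the push.

**What went wrong along the way:**
- **Bottle knocked over:** the middle bottle was found lying on the tray's near edge right after my arm swung away from it, so the arm most likely did it. By the time I saw this I had already picked up the tape, so I put it down unhooked and stood the bottle up again before hooking anything.
- **Missed lock pushes:** the first two tries never touched the key, because the closed fingertips sat about 22 mm above the nominal tip. The third, pushing lower under force control, locked it.
- **Tray fit:** my first rough fits of the tray differed by about 14 mm in x between the cameras. The better fits I used agreed to under 1 mm.

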